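# Fold a row of snap lids shut with one pass of the fingertips

### The arm

A 6-joint arm with a two-finger parallel gripper is mounted at the origin on the work surface. World frame = base frame: x ahead of the robot, y to its left, z up, the work surface at z = 0. Lengths are in mm, angles in rad, forces in N, time in s.
With the tool pointing down it reaches from about 300 to 1000 mm from the base axis. Payload 5.1 kg.
Tool frame: the origin (TCP) lies between the finger pads; the fingertips stand 22 mm ahead of it and the grasp point (between the pads) lies 3 mm ahead of it; y points along the fingers, z is the direction in which the jaws open and shut, and the axes are right-handed (so a half turn about y gives the same grasp; the last joint's range is limited). The gripper opens to 95 mm and grips with 3 to 60 N. Pads are 20 mm wide; open, the fingers measure 119 mm over their backs; the gripper's body (75 mm by 180 mm) begins 59 mm behind the grasp point.
Start: joints at [-1.355, 0.124, 1.65, -0, 1.367, -0.083], TCP at [191.31, -621.196, 198.556] pointing down, gripper open.
Joint ranges: [-2.61, 2.61], [-1.02, 2.33], [0.03, 2.71], [-1.35, 4.49], [0.32, 2.68], [-2.91, 2.91]. Speed limits (rad/s): [2.57, 2.57, 3.14, 3.14, 3.14, 3.14].

### API

Orientations are given as a unit quaternion [w, x, y, z].
In Python, from rig import get_state, optics, close_job gives the robot as it stands.
- The arm moves only by the tool play_rows, never from a script. Its argument "series" is a list of rows, each a list of 3 entries, a list of its own where there are three numbers: the finger opening in mm, from 0 to 95.1, then the shift along the tool's x, y, z in mm, then the turn, a rotation vector about the tool's x, y, z in rad. In form: [[gripper, [dx, dy, dz], [ax, ay, az]], ...]. A call has 1 to 5 rows; each row shifts and turns the pose as measured when the row begins, along the tool's axes as they then stand; what a row does not reach is not made up. A row lasts 1/8 s, in which the tool goes at most 62.5 mm and 10.7 degrees, less where a joint would pass 70% of its speed; a pose out of reach is approached as far as the arm can. A call is refused whole if a number of a shift passes 62.5 or a number of a turn 0.188, either way. A call with a gripper value outside its range is refused whole. The fingers move at their own pace and stop on an object; "newtons" is the grip in N (left out, the last holds). Time passes only in rows, so rows that do not move let the fingers close. It gives the time, the measured TCP pose, the force and the opening at its end, in the units of the state.
- get_state(): the state, without advancing time (a new reading comes with each control period).
- optics.capture(name): name is "scene" or "side" or "wrist"; returns the picture (420x560x3 uint8, red, green, blue); there is no depth.
- optics.camera_info(name): a dict with "mtx" (3x3 intrinsics, pixels), "dist" ([k1, k2, p1, p2, k3] as OpenCV has them; the pictures are not rectified), "rvec" (rotation vector, rad) and "tvec" (3), from world to camera coordinates, as OpenCV has them. Camera axes: x right, y down, z forward; pixel columns grow to the right and rows downward; lengths in mm; the calibration is good to about 2 mm. A picture is of the moment at which its call begins: read the wrist's pose just before it. camera_info takes no time and is no camera call; for the wrist camera it gives the pose at the moment of the call.
- close_job(): hands the job in, once; it reports no verdict.
The state is a dict: "clock": time; "q": joint angles; "qd": joint speeds; "tau": joint torques, N m; "position": TCP position; "tcp_rot": TCP orientation; "ft_force": force on the tool from outside, world axes, zero at the start; "moment": the same for the moment, N m; "gripper_width": finger opening in mm.
Only numpy, scipy, OpenCV 4.12 (cv2) and the standard library are available. Lean on these libraries where they do the work, as an engineer would, in place of code of your own. Each camera call takes 0.05 s, during which the arm holds its last target.

### The job

The six sample tubes in the aluminium block stand with their blue snap lids open. Close them with the fingertips: start behind the first lid, at the end of the row with the blue corner mark, and in one gentle, unbroken run along the row fold the lids over one after the other, keeping the fingertips down at the lids until the last one is over, so that all six finally lie flat on their tubes. Do not pick anything up or shift the block, and leave the vials and the other things on the bench as they stand.

Things in the scene. Friction and masses are not known exactly. Their poses are not given: they have to be found in the camera images.
- block: heavy loose aluminium tube block (about 2 kg) on the bench, 100 mm (its x) by 232 mm (its y), top 40 mm above the bench; origin: centre of its underside, z up. Six snap-lid tubes in a row at x = -26 mm, y = -85, -51, -17, 17, 51, 85 mm (1 to 6), rims 21 mm across, 61 mm above the bench. Five wells with three vials at x = 26 mm. A blue mark on the top face's corner by tube 1
- row_start (a point): point on the block above the hinge of lid 1, at the height of the top faces of closed lids: 65 mm above the bench, at block x = -26 mm, y = -97.5 mm. An open lid can lean up to 17 mm beyond it, away from the row
- row_end (a point): point on the block at the far side of tube 6, at the height of the top faces of closed lids: 65 mm above the bench, at block x = -26 mm, y = 97.5 mm; the front tab of the closed lid 6 reaches 5 mm beyond it. The lids fold shut in the direction from row_start to row_end
- vial_a: a loose glass vial with a white screw cap in the well beside tube 1 (block y = -84 mm): 22 mm across, its top 60 mm above the bench; origin at the centre of its underside, 12 mm above the bench
- vial_b: a vial like vial_a in the middle well (block y = 0)
- vial_c: a vial like vial_a in the well beside tube 6 (block y = 84 mm)
- tray: a fixed grey sample tray, 130 x 160 mm, with rows of white-capped vials, tops 61 mm above the bench; origin at the centre of its underside. Not part of the job
- lid1 (a joint): angle of the blue lid of tube 1, rad: 0 = shut flat, 1.57 = upright, starts 1.65 to 2.05 (leaning back to row_start). Disc 22 mm across, 4 mm thick, tab 27 mm from the hinge. The hinge lies across the row, 12.5 mm from the tube's centre on the row_start side, 61 mm above the bench; shut top at 65 mm
- lid2 (a joint): angle of the blue lid of tube 2, rad: 0 = shut flat, 1.57 = upright, starts 1.65 to 2.05 (leaning back to row_start). Like lid 1. The film hinge is soft (0.2 N at the tab, a few N close to the hinge), stays where it is left and has no snap; pushed over from behind by something whose lower edge runs just above 65 mm, the lid lies down flat under it. Stop at 2.3
- lid3 (a joint): angle of the blue lid of tube 3, rad: 0 = shut flat, 1.57 = upright, starts 1.65 to 2.05 (leaning back to row_start). Like lids 1 and 2
- lid4 (a joint): angle of the blue lid of tube 4, rad: 0 = shut flat, 1.57 = upright, starts 1.65 to 2.05 (leaning back to row_start). Like lids 1 and 2
- lid5 (a joint): angle of the blue lid of tube 5, rad: 0 = shut flat, 1.57 = upright, starts 1.65 to 2.05 (leaning back to row_start). Like lids 1 and 2
- lid6 (a joint): angle of the blue lid of tube 6, rad: 0 = shut flat, 1.57 = upright, starts 1.65 to 2.05 (leaning back to row_start). Like lids 1 and 2
- spare_vial: a loose screw-cap glass vial with a white cap, 22 mm across and 55 mm tall, standing on the bench near the robot; origin at the centre of its underside. Bystander
- marker: a marker pen lying on the bench, 133 mm long, 16 mm thick, white with a green cap; origin at the centre of its underside. Bystander
- timer: a small white bench timer lying flat, 62 x 70 x 16 mm; origin at the centre of its underside. Bystander
- reagent: an amber reagent bottle with a white cap, 42 mm across and 80 mm tall, standing beyond the block; origin at the centre of its underside. Bystander

How it is judged (in metres and radians):
On the way, in this order (a step that is already met when the one before it is completed fails the run):
1. the first lid is folded over (within 20 degrees of shut) while the last still stands open (value of joint lid1 below 0.35 rad and value of joint lid6 above 1.2 rad), for 0.02 s.
2. then the fourth lid is folded over while the last still stands open (value of joint lid4 below 0.35 rad and value of joint lid6 above 1.2 rad), for 0.02 s.
3. then the last lid is folded over (value of joint lid6 below 0.35 rad), for 0.02 s.
At the end, for the whole second after the job is handed in: All six lids lie within 0.14 rad (8 degrees, about 3.5 mm at the tab) of fully shut, and the block stands level and at rest within 15 mm of where it was (value of joint each of lid1, lid2, lid3, lid4, lid5, lid6 below 0.14 rad and angle between block's own z axis and vertical below 0.03 rad and distance of block from where it was at the start of the episode below 0.015 m and linear speed of block below 0.01 m/s); the robot touches nothing.
It fails at once if the fingers press on the block, its tubes or lids with more than 30 N (contact force between the fingers and block above 30 N).
It fails at once if the block is shifted or lifted by more than 15 mm (distance of block from where it was at the start of the episode above 0.015 m).
It fails at once if the fingers leave the row on the way: they rise more than about 35 mm above the closed lids after the first lid is over and before the last is (value of joint lid1 below 0.35 rad and value of joint lid6 above 1.2 rad and z of the grasp point in the frame of block above 0.122 m).
It fails at once if a vial in the block is lifted or knocked (moved more than 20 mm) (distance of any of vial_a, vial_b, vial_c from where it was at the start of the episode above 0.02 m).
It fails at once if something else on the bench is moved by more than 20 mm (distance of any of spare_vial, marker, timer, reagent from where it was at the start of the episode above 0.02 m).
It also fails if it takes over 42 s, if anything falls off the work surface, if the arm or the gripper's body presses on something with over 40 N, if the wrist force passes 120 N, or if a joint passes its speed limit or range.

## Working session

There is one attempt and no reset: what is moved stays moved. The work goes in short steps, Python scripts to look and compute and a tool call to move; the robot and the scene stay as the last step left them, time stands still between calls to the robot, and variables do not carry over. Pictures are saved under pics/ and viewed, and the job is handed in when it is done.

Besides the shell and the picture viewer there is one more tool, called after ">>>" as name(argument=value, ...), one argument or row to a line, values as JSON. play_rows: Moves the arm, as the interface text tells. Its arguments: {"type":"object","properties":{"series":{"type":"array"},"newtons":{"type":"number"}},"required":["series"]}

```bash
ls; mkdir -p pics
python3 - <<'E'
from rig import get_state, optics
import cv2
print(get_state())
for n in ["scene","side","wrist"]:
    c=optics.camera_info(n); print(n,c)
    cv2.imwrite(f"pics/{n}0.png",optics.capture(n)[:,:,::-1])
E
```

```text
pics
{'clock': 0.0, 'q': array([-1.35463170e+00,  1.24482623e-01,  1.65164712e+00, -2.74132918e-06,
        1.36748711e+00, -8.25980551e-02]), 'qd': array([ 0.00117217, -0.0020002 , -0.00146927,  0.00047457,  0.00077489,
       -0.00052885]), 'tau': array([ 2.39429239e-03, -4.17597628e+01, -3.59933853e+01,  7.76318111e-02,
        4.91882977e-02, -1.79337721e-04]), 'position': array([ 191.14983424, -620.56564071,  197.31751364]), 'tcp_rot': array([ 0.10518759, -0.105285  ,  0.69994559, -0.69851758]), 'ft_force': array([-0.07931034, -0.1556595 ,  0.52571615]), 'moment': array([ 0.04235172, -0.00651126,  0.01134312]), 'gripper_width': 95.08799597037262}
scene {'mtx': array([[442.73835786,   0.        , 271.9139843 ],
       [  0.        , 442.73835786, 219.20781192],
       [  0.        ,   0.        ,   1.        ]]), 'dist': array([-0.0678898,  0.       ,  0.       ,  0.       ,  0.       ]), 'rvec': array([ 1.88491097,  1.51720377, -0.66288008]), 'tvec': array([-122.70183028, -339.76758129, 1500.50761799])}
side {'mtx': array([[442.49949352,   0.        , 281.2900485 ],
       [  0.        , 442.49949352, 210.62981281],
       [  0.        ,   0.        ,   1.        ]]), 'dist': array([0.00683052, 0.        , 0.        , 0.        , 0.        ]), 'rvec': array([ 2.19148089, -0.43844513,  0.19094256]), 'tvec': array([-542.17645833,  199.59688898, 1001.34820592])}
wrist {'mtx': array([[344.43357157,   0.        , 281.36898479],
       [  0.        , 344.43357157, 207.95441025],
       [  0.        ,   0.        ,   1.        ]]), 'dist': array([-0.05766454,  0.        ,  0.        ,  0.        ,  0.        ]), 'rvec': array([-2.35240988,  1.73810827,  0.23056364]), 'tvec': array([-648.88814886,  -27.39568999,  391.36634483])}
```

View pics/scene0.png

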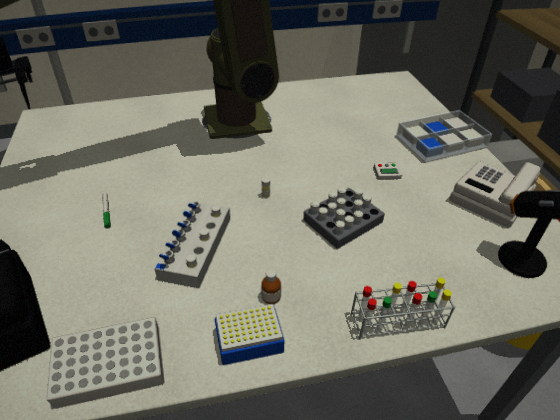

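View pics/side0.png

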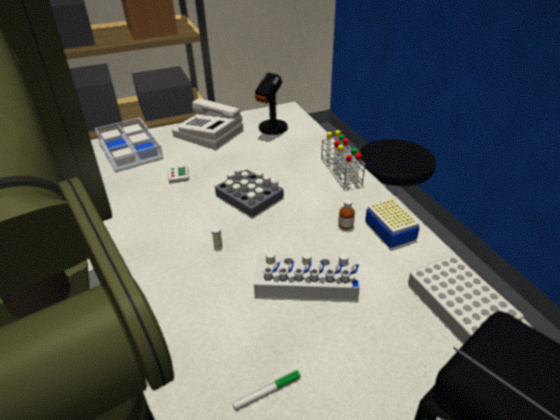

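View pics/wrist0.png

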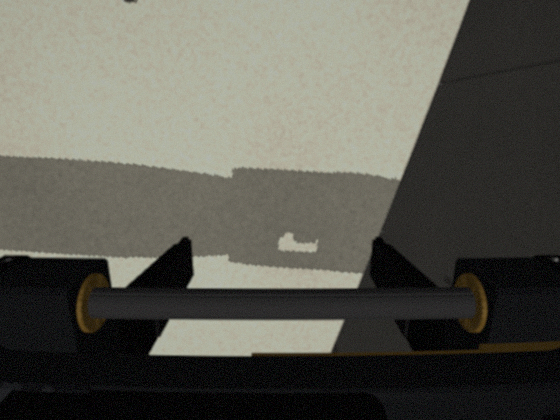

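The scene view shows the block near (195,243), with blue lids down its left side and the blue mark near (162,268). In the side view the mark is near (355,283). I'll zoom in for accurate picks.

Run:
```python
import cv2
a=cv2.imread("pics/scene0.png")[190:295,145:245]
cv2.imwrite("pics/scene0z.png",cv2.resize(a,None,fx=5.6,fy=5.6,interpolation=cv2.INTER_CUBIC))
a=cv2.imread("pics/side0.png")[240:310,245:370]
cv2.imwrite("pics/side0z.png",cv2.resize(a,None,fx=6,fy=6,interpolation=cv2.INTER_CUBIC))
```

```text
(no output)
```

View pics/scene0z.png

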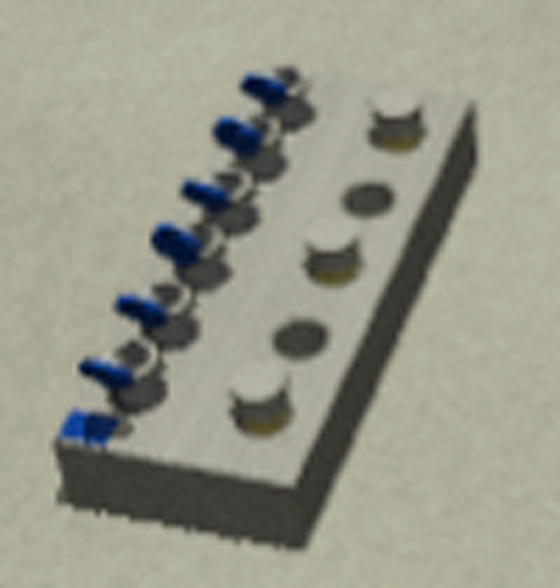

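View pics/side0z.png

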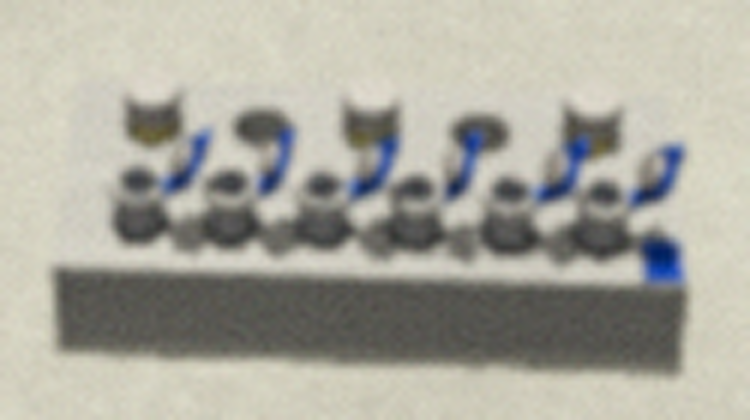

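```bash
cat > fit.py <<'E'
import numpy as np, cv2
from scipy.optimize import least_squares
from rig import optics
def proj(n,P,c=None):
    c=c or optics.camera_info(n); return cv2.projectPoints(np.float64(P).reshape(-1,3),c["rvec"],c["tvec"],c["mtx"],c["dist"])[0][:,0]
def blk(p,P):
    P=np.float64(P); c,s=np.cos(p[2]),np.sin(p[2]); return P@np.array([[c,s,0],[-s,c,0],[0,0,1]])+[p[0],p[1],0]
E
python3 - <<'E'
from fit import *
sc={(-50,-116,40):(57,442),(50,-116,40):(298,487),(50,116,40):(475,103),(50,-116,0):(305,548),(26,-42,40):(300,340),(26,42,40):(368,199)}
sd={(-50,-116,40):(685,290),(-50,116,40):(55,270),(-50,-116,0):(680,373),(-50,116,0):(60,350),(26,42,40):(262,126),(26,-42,40):(480,132)}
for i,(u,v) in enumerate([(605,193),(510,190),(416,187),(324,183),(230,182),(138,180)]): sd[(-26,-85+34*i,61)]=(u,v)
def conv(d,f,o): return np.array(list(d)),np.array(list(d.values()))/f+o-.5+.5/f
A=("scene",)+conv(sc,5.6,[145,190]); B=("side",)+conv(sd,6,[245,240])
def solve(S):
    f=lambda p:np.concatenate([(proj(n,blk(p,P))-U).ravel() for n,P,U in S])
    r=least_squares(f,[600,-300,1.57],x_scale=[10,10,.1],loss='soft_l1'); print(r.x,np.sqrt(np.mean(f(r.x)**2)));return r.x,f(r.x)
for S in ([A],[B]): solve(S)
p,r=solve([A,B]); print(r.reshape(-1,2).round(1))
print(blk(p,[[-26,-97.5,65],[-26,97.5,65]]))
E
```

```text
[ 572.19978312 -185.41830065    1.12816219] 0.515388516692921
[ 571.73532293 -185.9748952     1.12695796] 0.6431683969665126
[ 571.86607504 -185.68698228    1.12845808] 0.6205896525838464
[[-0.7 -0.1]
 [-0.6 -0. ]
 [-0.3 -1.3]
 [ 0.3  0.8]
 [ 0.3 -0.3]
 [ 0.2 -0. ]
 [ 0.9 -0.7]
 [-0.7 -0.5]
 [ 0.1 -2.2]
 [-0.5 -1.6]
 [ 0.   0.1]
 [ 0.   0.1]
 [-0.1  0.2]
 [ 0.   0.3]
 [ 0.1  0.3]
 [-0.   0.6]
 [ 0.2  0.3]
 [ 0.1  0.2]]
[[ 648.85261632 -250.91981498   65.        ]
 [ 472.62073457 -167.44931806   65.        ]]
```

```bash
cat >> fit.py <<'E'
from scipy.spatial.transform import Rotation as R
from rig import get_state
d=np.array([-.9037,.4281,0]); l=np.array([.4281,.9037,0])  # row dir ; block +x (toward vials)
S0=np.array([648.85,-250.92,0])
def where(sgn=None,tgt=None):
    s=get_state(); q=s["tcp_rot"]; T=R.from_quat(q,scalar_first=True); M=T.as_matrix()
    tip=s["position"]+22*M[:,1]; r=tip-S0
    print("t %.2f tip along %.1f lat %.1f z %.2f | f"%(s["clock"],r@d,r@l,tip[2]),s["ft_force"].round(1),"w %.1f"%s["gripper_width"])
    zz=l if M[:,2]@l>0 else -l
    G=np.column_stack([np.cross([0,0,-1],zz),[0,0,-1],zz])
    print(" turn",(T.inv()*R.from_matrix(G)).as_rotvec().round(3),"axes x.d %.3f z.l %.3f"%(M[:,0]@d,M[:,2]@l), "down %.4f"%-M[2,1])
    if tgt is not None:
        g=S0+tgt[0]*d+tgt[1]*l+np.array([0,0,tgt[2]])
        print(" shift(tool now)",(M.T@(g-tip)).round(1)," after turn:",(G.T@(g-22*np.array([0,0,-1])-G.T.T@np.zeros(3)-s["position"])).round(1))
    return s,M
E
python3 - <<'E'
from fit import *
for i in range(3): print(get_state()["position"])
s,M=where(tgt=(-75,0,60)); print(M.round(2))
c=optics.camera_info("wrist"); Rc=cv2.Rodrigues(c["rvec"])[0]; print("cam in tool",M.T@(-Rc.T@c["tvec"]-s["position"]))
E
```

```text
[ 191.23267151 -620.698529    197.5956069 ]
[ 191.23267151 -620.698529    197.5956069 ]
[ 191.23267151 -620.698529    197.5956069 ]
t 0.15 tip along 255.3 lat -530.0 z 175.60 | f [ 0.2 -0.3  0. ] w 95.3
 turn [0.002 0.741 0.   ] axes x.d 0.738 z.l -0.738 down 1.0000
 shift(tool now) [-601.5  115.9 -167.8]  after turn: [-330.2  115.6 -530.1]
[[-0.96 -0.    0.29]
 [-0.29  0.   -0.96]
 [-0.   -1.   -0.  ]]
cam in tool [ -73.59748461 -186.13674557    0.19559411]
```

>>> play_rows(
  series=[
    [0, [-30, 0, -8], [0, 0.148, 0]],
    [0, [-30, 0, -8], [0, 0.148, 0]],
    [0, [-30, 0, -10], [0, 0.148, 0]],
    [0, [-30, 0, -15], [0, 0.148, 0]],
    [0, [-30, 0, -20], [0, 0.148, 0]],
  ],
  newtons=10,
)

```text
clock: 0.78
position: [344.1, -560.5, 195.0]
tcp_rot: [-0.166, 0.164, 0.689, -0.686]
ft_force: [-0.2, 0.3, 0.2]
gripper_width: 50.7
```

```bash
python3 -c "
from fit import *
where(tgt=(-75,0,120))"
```

```text
t 0.78 tip along 143.0 lat -410.2 z 172.98 | f [-0.2  0.3  0.2] w 50.7
 turn [ 0.004 -0.028  0.004] axes x.d 1.000 z.l -1.000 down 1.0000
 shift(tool now) [-206.6   53.6 -416. ]  after turn: [-217.9   53.  -410.3]
```

>>> play_rows(
  series=[
    [0, [-27, 0, -52], [0, 0, 0]],
    [0, [-27, 0, -52], [0, 0, 0]],
    [0, [-27, 0, -52], [0, 0, 0]],
    [0, [-27, 0, -52], [0, 0, 0]],
    [0, [-27, 0, -52], [0, -0.02, 0]],
  ],
)

```text
clock: 1.4
position: [587.9, -385.9, 192.8]
tcp_rot: [-0.161, 0.157, 0.691, -0.687]
ft_force: [0.1, -0.7, -0.0]
gripper_width: 2.5
```

```bash
python3 -c "
from fit import *
where(tgt=(-75,0,120))"
```

```text
t 1.40 tip along -2.5 lat -147.9 z 170.79 | f [ 0.1 -0.7 -0. ] w 2.5
 turn [ 0.004 -0.012  0.007] axes x.d 1.000 z.l -1.000 down 1.0000
 shift(tool now) [ -71.    50.9 -148.6]  after turn: [ -72.3   50.8 -148. ]
```

>>> play_rows(
  series=[
    [0, [-24, 0, -45], [0, -0.006, 0]],
    [0, [-24, 5, -45], [0, 0, 0]],
    [0, [-18, 10, -38], [0, 0, 0]],
    [0, [-6, 15, -15], [0, 0, 0]],
    [0, [0, 15, 0], [0, 0, 0]],
  ],
)

```text
clock: 2.02
position: [720.7, -281.3, 144.8]
tcp_rot: [-0.158, 0.153, 0.692, -0.688]
ft_force: [0.2, -1.2, -0.1]
gripper_width: 0.6
```

```bash
python3 -c "
from fit import *
where(tgt=(-75,0,10))
cv2.imwrite('pics/scene1.png',optics.capture('scene')[:,:,::-1])"
```

```text
t 2.02 tip along -77.8 lat 3.4 z 122.84 | f [ 0.2 -1.2 -0.1] w 0.6
 turn [ 0.004 -0.001  0.007] axes x.d 1.000 z.l -1.000 down 1.0000
 shift(tool now) [  1.9 112.8   3.8]  after turn: [  2.9 112.8   3.3]
```

View pics/scene1.png

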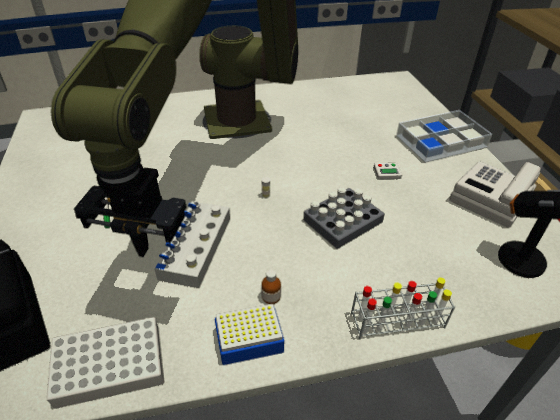

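>>> play_rows(
  series=[
    [0, [0, 30, 3], [0.004, 0, 0.007]],
    [0, [0, 30, 0], [0, 0, 0]],
    [0, [0, 30, 0], [0, 0, 0]],
    [0, [0, 15, 0], [0, 0, 0]],
    [0, [0, 5, 0], [0, 0, 0]],
  ],
)

```text
clock: 2.7
position: [710.3, -291.4, 27.9]
tcp_rot: [0.161, -0.156, -0.689, 0.689]
ft_force: [-0.0, -0.3, -0.3]
gripper_width: 0.2
```

```bash
python3 -c "
from fit import *
where(tgt=(-75,0,0))"
```

```text
t 2.70 tip along -72.7 lat -10.4 z 5.95 | f [-0.  -0.3 -0.3] w 0.2
 turn [-0.003 -0.011  0.007] axes x.d 1.000 z.l -1.000 down 1.0000
 shift(tool now) [ -2.2   5.9 -10.4]  after turn: [ -2.1   5.9 -10.3]
```

>>> play_rows(
  series=[
    [0, [0, 0, -10], [0, 0, 0]],
    [0, [0, 1, 0], [0, 0, 0]],
    [0, [0, 1, 0], [0, 0, 0]],
  ],
)

```text
clock: 3.08
position: [716.4, -283.1, 29.3]
tcp_rot: [0.16, -0.158, -0.688, 0.69]
ft_force: [-0.4, -0.7, -0.1]
gripper_width: 0.1
```

```bash
python3 -c "
from fit import *
where(tgt=(-75,0,0))"
```

```text
t 3.08 tip along -74.8 lat -0.2 z 7.26 | f [-0.4 -0.7 -0.1] w 0.1
 turn [-0.003 -0.011  0.002] axes x.d 1.000 z.l -1.000 down 1.0000
 shift(tool now) [-0.2  7.3 -0.2]  after turn: [-0.1  7.3 -0.2]
```

>>> play_rows(
  series=[
    [0, [0, 1.5, 0], [0, 0, 0]],
    [0, [0, 1, 0], [0, 0, 0]],
    [0, [0, 1, 0], [0, 0, 0]],
    [0, [0, 1, 0], [0, 0, 0]],
  ],
)

```text
clock: 3.58
position: [717.3, -283.3, 26.0]
tcp_rot: [0.159, -0.159, -0.688, 0.69]
ft_force: [-0.7, -0.7, 0.6]
gripper_width: 0.3
```

```bash
python3 -c "
from fit import *
where(tgt=(-75,0,0))"
```

```text
t 3.58 tip along -75.7 lat 0.0 z 3.97 | f [-0.7 -0.7  0.6] w 0.3
 turn [-0.003 -0.011 -0.   ] axes x.d 1.000 z.l -1.000 down 1.0000
 shift(tool now) [0.7 4.  0. ]  after turn: [0.7 4.  0.1]
```

>>> play_rows(
  series=[
    [0, [0, 1, 0], [0, 0, 0]],
    [0, [0, 1, 0], [0, 0, 0]],
    [0, [0, 1, 0], [0, 0, 0]],
  ],
)

```text
clock: 3.95
position: [717.2, -283.3, 22.5]
tcp_rot: [0.159, -0.159, -0.688, 0.69]
ft_force: [0.0, -0.3, -0.4]
gripper_width: 0.6
```

```bash
python3 -c "
from fit import *
where(tgt=(-75,0,0))"
```

```text
t 3.95 tip along -75.6 lat -0.1 z 0.48 | f [ 0.  -0.3 -0.4] w 0.6
 turn [-0.003 -0.011  0.   ] axes x.d 1.000 z.l -1.000 down 1.0000
 shift(tool now) [ 0.6  0.5 -0.1]  after turn: [ 0.6  0.5 -0. ]
```

>>> play_rows(
  series=[
    [0, [0, 0.5, 0], [0, 0, 0]],
    [0, [0, 0.5, 0], [0, 0, 0]],
  ],
)

```text
clock: 4.2
position: [717.1, -283.3, 21.3]
tcp_rot: [0.159, -0.158, -0.688, 0.69]
ft_force: [0.2, 0.1, -0.1]
gripper_width: 0.5
```

```bash
python3 -c "
from fit import *
where(tgt=(-75,0,0))"
```

```text
t 4.20 tip along -75.5 lat -0.1 z -0.72 | f [ 0.2  0.1 -0.1] w 0.5
 turn [-0.003 -0.011  0.   ] axes x.d 1.000 z.l -1.000 down 1.0000
 shift(tool now) [ 0.5 -0.7 -0.1]  after turn: [ 0.5 -0.7 -0. ]
```

>>> play_rows(
  series=[
    [0, [0, 0.5, 0], [0, 0, 0]],
    [0, [0, 0.5, 0], [0, 0, 0]],
  ],
)

```text
clock: 4.45
position: [717.1, -283.3, 20.3]
tcp_rot: [0.159, -0.159, -0.688, 0.69]
ft_force: [0.6, 0.7, -0.6]
gripper_width: 0.4
```

>>> play_rows(
  series=[
    [0, [0, 0.5, 0], [0, 0, 0]],
  ],
)

```text
clock: 4.58
position: [717.1, -283.3, 19.8]
tcp_rot: [0.159, -0.159, -0.688, 0.69]
ft_force: [0.2, -0.2, -0.4]
gripper_width: 0.6
```

>>> play_rows(
  series=[
    [0, [0, 0.5, 0], [0, 0, 0]],
    [0, [0, 0.5, 0], [0, 0, 0]],
  ],
)

```text
clock: 4.82
position: [717.2, -283.3, 18.7]
tcp_rot: [0.159, -0.159, -0.688, 0.69]
ft_force: [-0.5, -0.6, -0.8]
gripper_width: 0.6
```

>>> play_rows(
  series=[
    [0, [0, 0.5, 0], [0, 0, 0]],
    [0, [0, 0, 0], [0, 0, 0]],
  ],
)

```text
clock: 5.08
position: [717.1, -283.3, 18.1]
tcp_rot: [0.159, -0.159, -0.688, 0.69]
ft_force: [0.3, 0.3, 0.3]
gripper_width: 0.4
```

>>> play_rows(
  series=[
    [0, [0, 0.5, 0], [0, 0, 0]],
    [0, [0, 0.5, 0], [0, 0, 0]],
  ],
)

```text
clock: 5.32
position: [717.2, -283.3, 17.1]
tcp_rot: [0.159, -0.159, -0.688, 0.69]
ft_force: [0.2, 0.3, -0.0]
gripper_width: 0.5
```

>>> play_rows(
  series=[
    [0, [0, 0.5, 0], [0, 0, 0]],
    [0, [0, 0, 0], [0, 0, 0]],
  ],
)

```text
clock: 5.58
position: [717.1, -283.3, 16.5]
tcp_rot: [0.159, -0.159, -0.688, 0.69]
ft_force: [-1.0, 0.9, -0.9]
gripper_width: 0.5
```

```bash
python3 -c "
from fit import *
where()
for n,(u,v) in dict(scene=(140,250),side=(360,290)).items():
  a=optics.capture(n)
  cv2.imwrite('pics/%s2.png'%n,a[:,:,::-1]); 
s,M=where(); tip=s['position']+22*M[:,1]
for n in('scene','side'): 
  print(proj(n,tip),proj(n,tip*[1,1,0]))
  u,v=proj(n,tip)[0].astype(int); a=cv2.imread('pics/%s2.png'%n)[v-60:v+60,max(u-80,0):u+80]
  cv2.imwrite('pics/%s2z.png'%n,cv2.resize(a,None,fx=5,fy=5,interpolation=2))
"
```

```text
t 5.58 tip along -75.5 lat -0.1 z -5.46 | f [-1.   0.9 -0.9] w 0.5
 turn [-0.003 -0.011  0.   ] axes x.d 1.000 z.l -1.000 down 1.0000
t 5.67 tip along -75.6 lat -0.1 z -5.38 | f [ 0.7 -0.1 -0.8] w 0.4
 turn [-0.003 -0.011  0.   ] axes x.d 1.000 z.l -1.000 down 1.0000
[[157.37979925 303.74081555]] [[156.92632359 302.23371267]]
[[382.39199366 293.81077432]] [[382.68131857 292.19537057]]
```

View pics/scene2z.png

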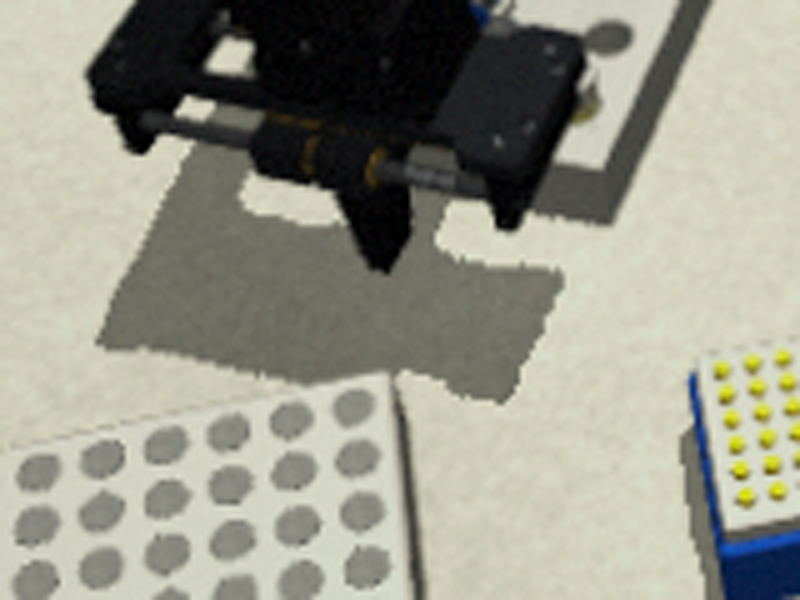

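View pics/side2z.png

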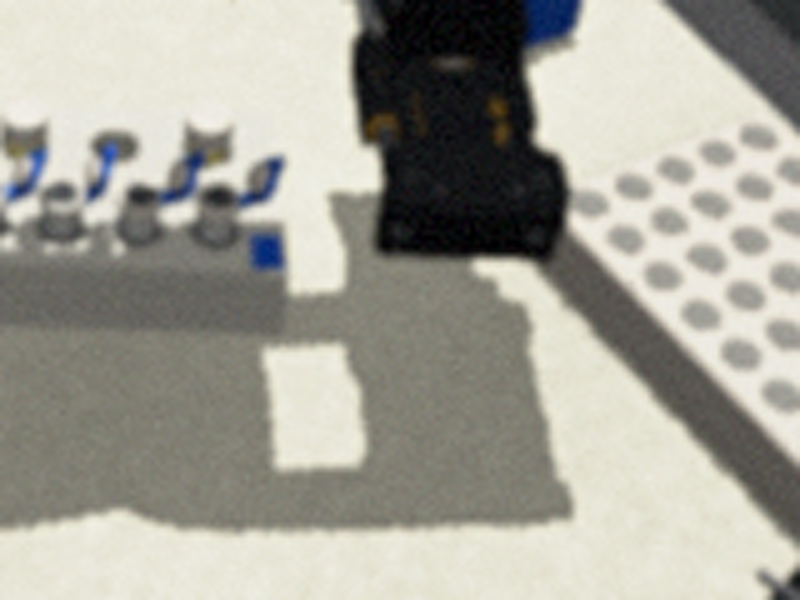

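```bash
python3 -c "
from fit import *
s,M=where(); p=s['position']
a=optics.capture('wrist');cv2.imwrite('pics/wrist2.png',a[:,:,::-1])
c=optics.camera_info('wrist')
for t in ([0,22,0],[-10,22,0],[10,22,0],[-10,0,0],[-10,22,12],[-10,22,-12]): print(t,proj('wrist',p+M@np.array(t),c))
b=[571.87,-185.69,1.12846]
for q in ([-50,-116,40],[50,-116,40],[50,-116,0],[-26,-85,61]): print(q,proj('wrist',blk(b,[q]),c), proj('scene',blk(b,[q])))
tip=p+22*M[:,1]
for h in (0,10,20,30): print(h,proj('scene',[tip[0],tip[1],h]))
"
```

```text
t 5.67 tip along -75.6 lat -0.1 z -5.38 | f [ 0.7 -0.1 -0.8] w 0.4
 turn [-0.003 -0.011  0.   ] axes x.d 1.000 z.l -1.000 down 1.0000
[0, 22, 0] [[282.73035819 234.95352612]]
[-10, 22, 0] [[282.73098443 219.98569922]]
[10, 22, 0] [[282.72945996 249.55717756]]
[-10, 0, 0] [[282.82420293 231.25470604]]
[-10, 22, 12] [[301.72870457 219.97275203]]
[-10, 22, -12] [[263.73520986 219.99442176]]
[-50, -116, 40] [[326.84744977 357.33088235]] [[154.06972752 268.37140089]]
[50, -116, 40] [[149.89133505 358.07789397]] [[197.2479287  276.50968062]]
[50, -116, 0] [[171.02209734 318.54240484]] [[199.38764076 288.2032902 ]]
[-26, -85, 61] [[284.98507745 432.28709401]] [[168.23880151 253.49025699]]
0 [[156.92632359 302.23371267]]
10 [[156.07503856 299.4022931 ]]
20 [[155.21186426 296.52837006]]
30 [[154.33656717 293.61103627]]
```

View pics/wrist2.png

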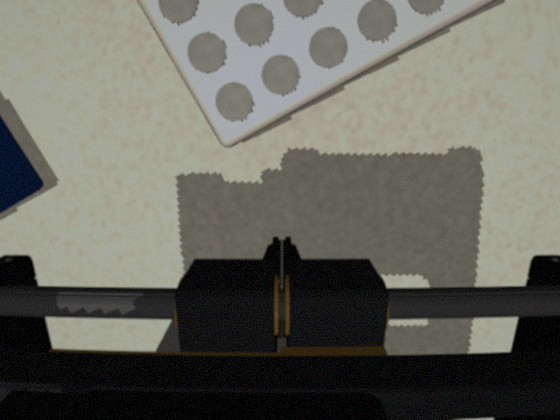

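The force is still zero with the tip reading -5 mm. The scene view puts the tip at zoom (386,270), about 15–20 mm above the bench, so the reported height is biased. I'll keep feeling downward gently.

>>> play_rows(
  series=[
    [0, [0, 1, 0], [0, 0, 0]],
    [0, [0, 1, 0], [0, 0, 0]],
    [0, [0, 1, 0], [0, 0, 0]],
  ],
)

```text
clock: 6.1
position: [717.3, -283.3, 13.6]
tcp_rot: [0.159, -0.159, -0.688, 0.69]
ft_force: [0.3, 1.3, 0.4]
gripper_width: 0.4
```

>>> play_rows(
  series=[
    [0, [0, 1, 0], [0, 0, 0]],
    [0, [0, 1, 0], [0, 0, 0]],
    [0, [0, 1, 0], [0, 0, 0]],
  ],
)

```text
clock: 6.48
position: [717.2, -283.3, 10.3]
tcp_rot: [0.159, -0.159, -0.688, 0.69]
ft_force: [0.7, -0.8, 1.0]
gripper_width: 0.0
```

>>> play_rows(
  series=[
    [0, [0, 1, 0], [0, 0, 0]],
    [0, [0, 1, 0], [0, 0, 0]],
    [0, [0, 1, 0], [0, 0, 0]],
  ],
)

```text
clock: 6.85
position: [717.2, -283.3, 7.0]
tcp_rot: [0.159, -0.159, -0.688, 0.69]
ft_force: [0.8, 0.4, -0.1]
gripper_width: 0.1
```

>>> play_rows(
  series=[
    [0, [0, 1, 0], [0, 0, 0]],
    [0, [0, 1, 0], [0, 0, 0]],
  ],
)

```text
clock: 7.1
position: [717.2, -283.4, 4.9]
tcp_rot: [0.159, -0.159, -0.688, 0.69]
ft_force: [0.3, 0.4, 0.1]
gripper_width: 0.5
```

>>> play_rows(
  series=[
    [0, [0, 1, 0], [0, 0, 0]],
    [0, [0, 1, 0], [0, 0, 0]],
  ],
)

```text
clock: 7.35
position: [717.2, -283.3, 2.7]
tcp_rot: [0.159, -0.159, -0.688, 0.69]
ft_force: [-0.1, -0.5, 0.4]
gripper_width: 0.4
```

>>> play_rows(
  series=[
    [0, [0, 1, 0], [0, 0, 0]],
  ],
)

```text
clock: 7.48
position: [717.2, -283.4, 1.7]
tcp_rot: [0.159, -0.159, -0.688, 0.69]
ft_force: [0.8, -0.5, -0.5]
gripper_width: 0.5
```

>>> play_rows(
  series=[
    [0, [0, 1, 0], [0, 0, 0]],
  ],
)

```text
clock: 7.6
position: [717.2, -283.3, 0.6]
tcp_rot: [0.159, -0.159, -0.688, 0.69]
ft_force: [0.5, -0.0, -0.4]
gripper_width: 0.5
```

```bash
python3 -c "
from fit import *
a=optics.capture('scene')[:,:,::-1][240:330,90:230]
cv2.imwrite('pics/scene3z.png',cv2.resize(a,None,fx=5.5,fy=5.5,interpolation=2))
where()"
```

```text
t 7.65 tip along -75.5 lat -0.1 z -21.57 | f [-0.2 -0.4 -1. ] w 0.7
 turn [-0.003 -0.011  0.   ] axes x.d 1.000 z.l -1.000 down 1.0000
```

View pics/scene3z.png

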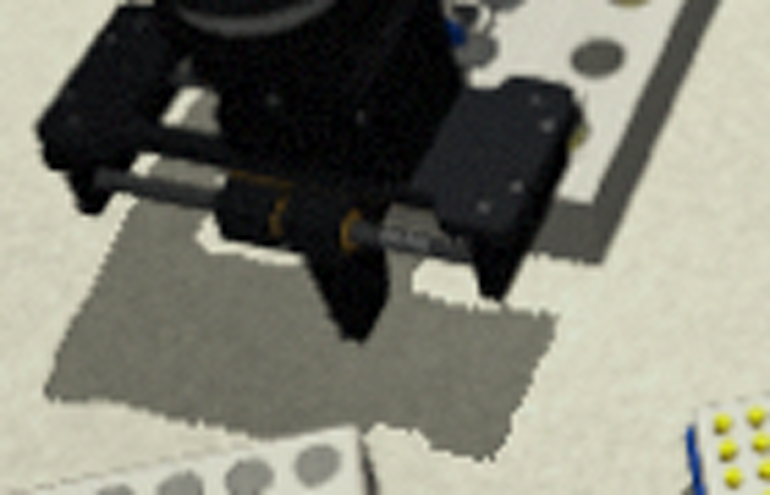

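The tip is now at pixel (155.5,301.8), which is about bench level, so it sits roughly 22 mm higher than the reading implies. I'll finish with fine steps.

>>> play_rows(
  series=[
    [0, [0, 0.5, 0], [0, 0, 0]],
  ],
)

```text
clock: 7.78
position: [717.1, -283.3, -0.2]
tcp_rot: [0.159, -0.159, -0.688, 0.69]
ft_force: [-0.2, 0.1, -1.0]
gripper_width: 0.3
```

>>> play_rows(
  series=[
    [0, [0, 0.5, 0], [0, 0, 0]],
  ],
)

```text
clock: 7.9
position: [717.1, -283.3, -0.6]
tcp_rot: [0.159, -0.159, -0.688, 0.69]
ft_force: [0.2, -0.0, -0.5]
gripper_width: 0.6
```

>>> play_rows(
  series=[
    [0, [0, 0.5, 0], [0, 0, 0]],
  ],
)

```text
clock: 8.02
position: [717.1, -283.3, -1.1]
tcp_rot: [0.159, -0.159, -0.688, 0.69]
ft_force: [0.7, 0.3, -0.7]
gripper_width: 0.6
```

>>> play_rows(
  series=[
    [0, [0, 0.5, 0], [0, 0, 0]],
  ],
)

```text
clock: 8.15
position: [717.1, -283.3, -1.7]
tcp_rot: [0.159, -0.159, -0.688, 0.69]
ft_force: [0.1, 0.9, 0.9]
gripper_width: 0.2
```

>>> play_rows(
  series=[
    [0, [0, 0.5, 0], [0, 0, 0]],
  ],
)

```text
clock: 8.28
position: [717.2, -283.3, -2.1]
tcp_rot: [0.159, -0.159, -0.688, 0.69]
ft_force: [-0.0, 0.2, 0.2]
gripper_width: 0.2
```

>>> play_rows(
  series=[
    [0, [0, 0.5, 0], [0, 0, 0]],
  ],
)

```text
clock: 8.4
position: [717.2, -283.3, -2.7]
tcp_rot: [0.159, -0.159, -0.688, 0.69]
ft_force: [-0.5, 0.3, 0.6]
gripper_width: 0.6
```

>>> play_rows(
  series=[
    [0, [0, 0.5, 0], [0, 0, 0]],
  ],
)

```text
clock: 8.52
position: [717.2, -283.3, -3.2]
tcp_rot: [0.159, -0.159, -0.688, 0.69]
ft_force: [0.3, -0.1, 0.9]
gripper_width: 0.7
```

>>> play_rows(
  series=[
    [0, [0, 0.5, 0], [0, 0, 0]],
  ],
)

```text
clock: 8.65
position: [717.1, -283.4, -3.8]
tcp_rot: [0.159, -0.159, -0.688, 0.69]
ft_force: [-1.5, -0.4, -0.4]
gripper_width: 0.7
```

>>> play_rows(
  series=[
    [0, [0, 0.5, 0], [0, 0, 0]],
  ],
)

```text
clock: 8.78
position: [717.2, -283.4, -4.3]
tcp_rot: [0.159, -0.159, -0.688, 0.69]
ft_force: [0.5, 0.5, -0.4]
gripper_width: 0.7
```

>>> play_rows(
  series=[
    [0, [0, 0.5, 0], [0, 0, 0]],
  ],
)

```text
clock: 8.9
position: [717.1, -283.4, -4.8]
tcp_rot: [0.159, -0.159, -0.688, 0.69]
ft_force: [-0.1, -0.4, -0.1]
gripper_width: 0.7
```

>>> play_rows(
  series=[
    [0, [0, 0.5, 0], [0, 0, 0]],
  ],
)

```text
clock: 9.02
position: [717.2, -283.4, -5.4]
tcp_rot: [0.159, -0.159, -0.688, 0.69]
ft_force: [0.6, -0.2, -1.2]
gripper_width: 0.4
```

>>> play_rows(
  series=[
    [0, [0, 0.5, 0], [0, 0, 0]],
  ],
)

```text
clock: 9.15
position: [717.2, -283.4, -5.9]
tcp_rot: [0.159, -0.159, -0.688, 0.69]
ft_force: [-0.1, -0.3, 0.1]
gripper_width: 0.7
```

```bash
python3 -c "
from fit import *
a=optics.capture('scene')[:,:,::-1][270:320,110:200]
w=optics.capture('wrist')[:,:,::-1]
cv2.imwrite('pics/wrist4.png',w)
cv2.imwrite('pics/scene4z.png',cv2.resize(a,None,fx=8,fy=8,interpolation=2))
s,M=where(); print(s['q'])"
```

```text
t 9.25 tip along -75.5 lat -0.1 z -27.97 | f [ 1.2 -0.1  1.1] w 0.6
 turn [-0.003 -0.011  0.   ] axes x.d 1.000 z.l -1.000 down 1.0000
[-0.44472293  0.55048213  1.47335315 -0.00315457  1.11817327  1.58062451]
```

View pics/scene4z.png

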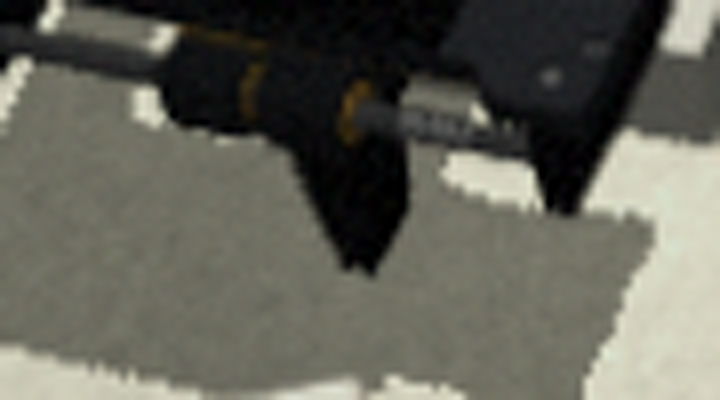

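View pics/wrist4.png

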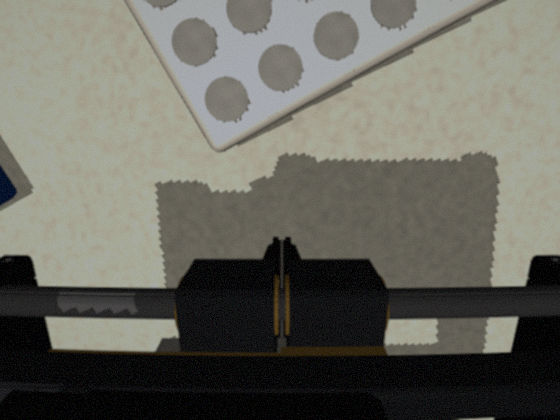

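The reading and the image disagree. I'll check the wrist camera's absolute height against the well plate, which all three cameras can see.

```bash
python3 -c "
import cv2
a=cv2.imread('pics/scene0.png')[310:405,40:170]; cv2.imwrite('pics/pa.png',cv2.resize(a,None,fx=6,fy=6,interpolation=2))
a=cv2.imread('pics/side0.png')[245:345,400:525]; cv2.imwrite('pics/pb.png',cv2.resize(a,None,fx=6,fy=6,interpolation=2))
"
```

```text
(no output)
```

View pics/pa.png

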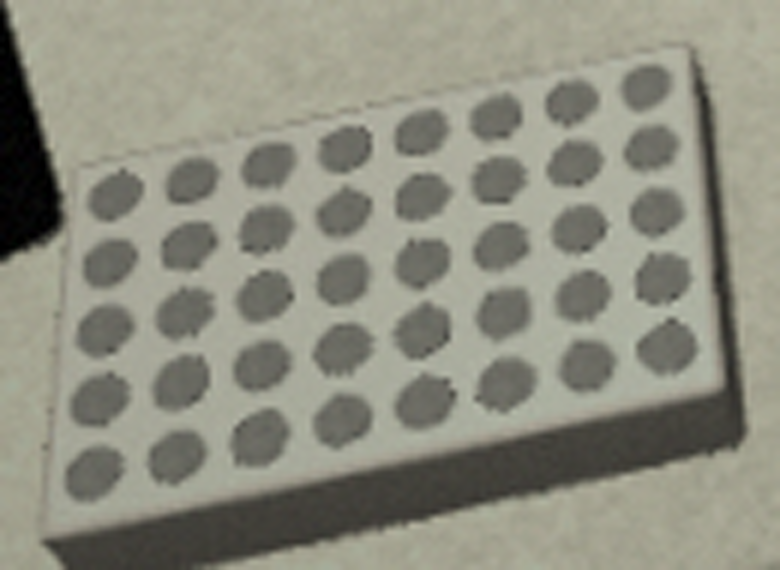

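View pics/pb.png

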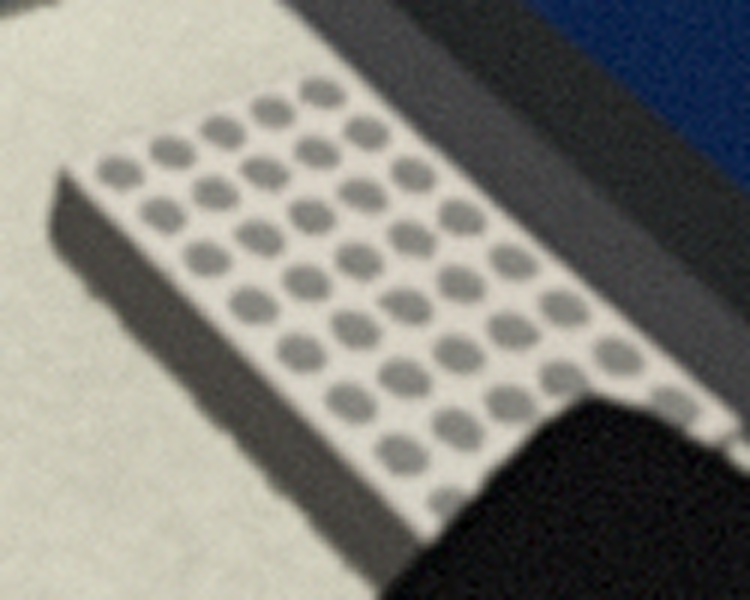

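Run:
```python
from fit import *
sc=np.array([(646,86),(572,101),(497,116),(421,132),(651,147),(575,163),(656,212)])/6.+[40,310]-.5
sd=np.array([(120,172),(163,215),(208,259),(254,305),(172,153),(216,193),(221,132)])/6.+[400,245]-.5
def und(n,U,c=None):
    c=c or optics.camera_info(n); return cv2.undistortPoints(U.reshape(-1,1,2),c["mtx"],c["dist"])[:,0],np.c_[cv2.Rodrigues(c["rvec"])[0],c["tvec"]]
a,Pa=und("scene",sc); b,Pb=und("side",sd)
X=cv2.triangulatePoints(Pa,Pb,a.T,b.T); X=(X[:3]/X[3]).T; print(X.round(1))
# wrist now
g=cv2.imread("pics/wrist4.png",0); m=((g>60)&(g<175)).astype(np.uint8)
w4=np.array([(227,99),(281,68),(336,36),(393,8)],float); w=[]
for u,v in w4[:3]:
    u,v=int(u),int(v); p=g[v-26:v+27,u-26:u+27]; t,mm=cv2.threshold(p,0,255,cv2.THRESH_BINARY_INV+cv2.THRESH_OTSU)
    n,L,st,ce=cv2.connectedComponentsWithStats(mm); k=L[26,26]; print(st[k],ce[k]); w.append(ce[k]+[u-26,v-26])
w=np.array(w); c=optics.camera_info("wrist")
print(w, proj("wrist",X[:4],c))
Rc=cv2.Rodrigues(c["rvec"])[0]
Xm=X.copy()
f=lambda o:(proj("wrist",X[:3]-o,c)-w).ravel()
r=least_squares(f,[0,0,0]); print("true minus read",r.x,f(r.x).round(1))
```

```text
[[ 798.1 -297.2   41.2]
 [ 799.2 -321.1   41.2]
 [ 800.4 -345.1   41.6]
 [ 801.7 -369.2   41.6]
 [ 821.8 -296.2   41. ]
 [ 823.4 -320.    41.7]
 [ 845.7 -294.8   40.9]]
[   4    3   46   47 1593] [25.50784683 26.07407407]
[   3    2   46   49 1671] [25.24536206 25.49670856]
[   3    1   46   50 1730] [25.7734104  25.29248555]
[[226.50784683  99.07407407]
 [280.24536206  67.49670856]
 [335.7734104   35.29248555]] [[224.25997021 102.27575081]
 [278.26516536  70.88287651]
 [334.49788587  38.34046341]
 [392.31850635   5.7307723 ]]
true minus read [-0.90135769  1.22288965  1.38551203] [-0.  -0.2 -0.1  0.2  0.1  0.1]
```

Run:
```python
from fit import *
for z in (145,123,118): print(z,proj("scene",[720.7,-281.3,z]), proj("scene",[716,-283.2,z]))
a=cv2.imread('pics/scene1.png')[215:275,100:190]
cv2.imwrite('pics/scene1z.png',cv2.resize(a,None,fx=8,fy=8,interpolation=2))
```

```text
145 [[144.41139674 257.80513734]] [[143.39255011 256.18103307]]
123 [[146.6527156  265.40950105]] [[145.64222785 263.78664224]]
118 [[147.15196547 267.10051801]] [[146.14338939 265.47810004]]
```

View pics/scene1z.png

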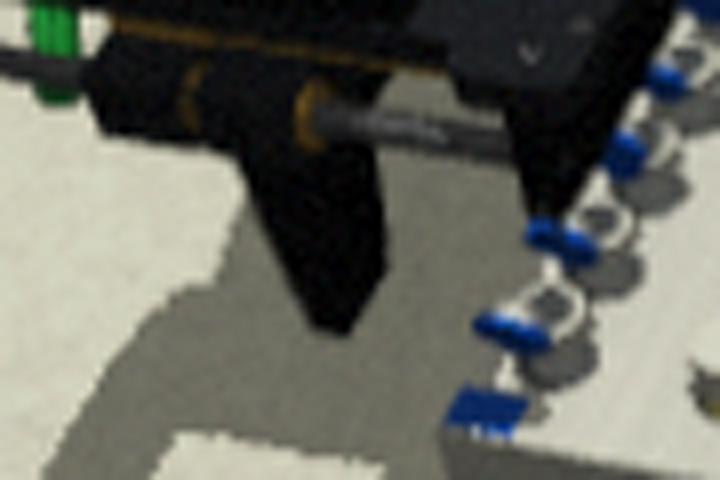

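>>> play_rows(
  series=[
    [0, [0, 0.5, 0], [0, 0, 0]],
    [0, [0, 0.5, 0], [0, 0, 0]],
  ],
)

```text
clock: 9.5
position: [717.1, -283.4, -6.9]
tcp_rot: [0.159, -0.159, -0.688, 0.69]
ft_force: [-0.8, -0.3, 0.6]
gripper_width: 0.5
```

>>> play_rows(
  series=[
    [0, [0, 0.5, 0], [0, 0, 0]],
    [0, [0, 0.5, 0], [0, 0, 0]],
  ],
)

```text
clock: 9.75
position: [717.1, -283.4, -8.0]
tcp_rot: [0.159, -0.159, -0.688, 0.69]
ft_force: [-0.8, -0.3, 1.2]
gripper_width: 0.4
```

>>> play_rows(
  series=[
    [0, [0, 0.5, 0], [0, 0, 0]],
    [0, [0, 0.5, 0], [0, 0, 0]],
  ],
)

```text
clock: 10.0
position: [717.1, -283.4, -9.1]
tcp_rot: [0.159, -0.159, -0.688, 0.69]
ft_force: [0.1, -0.9, 0.3]
gripper_width: 0.6
```

>>> play_rows(
  series=[
    [0, [0, 0.5, 0], [0, 0, 0]],
    [0, [0, 0.5, 0], [0, 0, 0]],
  ],
)

```text
clock: 10.25
position: [717.1, -283.4, -10.2]
tcp_rot: [0.159, -0.159, -0.688, 0.69]
ft_force: [0.5, -0.1, -0.6]
gripper_width: 0.4
```

Run:
```python
from fit import *
a=optics.capture('scene')[:,:,::-1]; cv2.imwrite('pics/scene5.png',a)
s,M=where(); p=s['position']
b=cv2.imread('pics/scene2.png')
A=cv2.resize(a[260:320,120:190],None,fx=5.5,fy=5.5,interpolation=2); B=cv2.resize(b[260:320,120:190],None,fx=5.5,fy=5.5,interpolation=2)
cv2.imwrite('pics/cmp5.png',np.hstack([B,A]))
for t in ([0,0,0],[-10,0,0],[0,22,0],[-10,22,0],[-10,-14,0],[10,0,0]): print(t,proj('scene',p+M@np.array(t)), 'at5mm', proj('scene',p+M@np.array(t)+[0,0,26.8]))
```

```text
t 10.30 tip along -75.5 lat -0.1 z -32.23 | f [ 0.1 -0.9 -0.4] w 0.5
 turn [-0.003 -0.011  0.   ] axes x.d 1.000 z.l -1.000 down 1.0000
[0, 0, 0] [[157.79400997 305.07491904]] at5mm [[155.51841877 297.50665529]]
[-10, 0, 0] [[155.87720074 308.77283814]] at5mm [[153.54465257 301.22462602]]
[0, 22, 0] [[159.57589348 311.05981865]] at5mm [[157.36759766 303.73297099]]
[-10, 22, 0] [[157.70360684 314.73989946]] at5mm [[155.44065559 307.43448039]]
[-10, -14, 0] [[154.68568137 304.87297571]] at5mm [[152.30726335 297.16426302]]
[10, 0, 0] [[159.68518331 301.4281496 ]] at5mm [[157.46518158 293.8413565 ]]
```

View pics/cmp5.png

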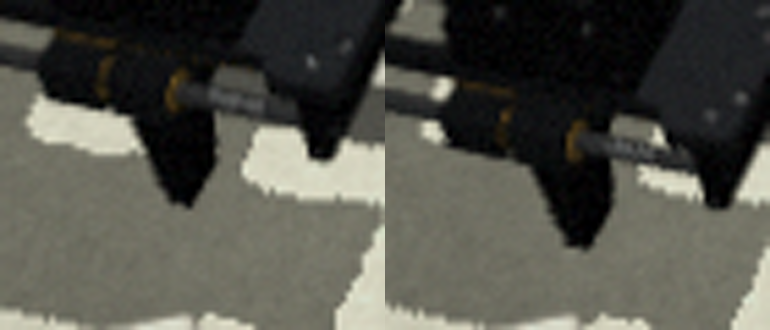

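>>> play_rows(
  series=[
    [0, [0, -40, 0], [0, 0, 0]],
    [0, [0, -40, 0], [0, 0, 0]],
    [0, [0, -20, 0], [0, 0, 0]],
    [0, [10, 0, 0], [0, 0, 0]],
    [0, [5, 0, 0], [0, 0, 0]],
  ],
)

```text
clock: 10.92
position: [701.2, -275.4, 88.5]
tcp_rot: [0.161, -0.157, -0.689, 0.69]
ft_force: [-0.1, -0.0, -1.3]
gripper_width: 0.7
```

Run:
```python
from fit import *
where(tgt=(-35,0,69));
```

```text
t 10.93 tip along -57.7 lat 0.3 z 66.50 | f [-0.1 -0.  -1.3] w 0.7
 turn [-0.003 -0.011  0.006] axes x.d 1.000 z.l -1.000 down 1.0000
 shift(tool now) [22.7 -2.4  0.5]  after turn: [22.8 -2.5  0.3]
```

>>> play_rows(
  series=[
    [0, [10, -1, 0], [0, 0, 0]],
    [0, [10, -1, 0], [0, 0, 0]],
    [0, [8, 0, 0], [0, 0, 0]],
    [0, [6, 0, 0], [0, 0, 0]],
    [0, [2, 0, 0], [0, 0, 0]],
  ],
)

```text
clock: 11.55
position: [663.5, -257.0, 86.0]
tcp_rot: [-0.164, 0.154, 0.689, -0.689]
ft_force: [-0.8, 0.3, -0.0]
gripper_width: 0.6
```

Run:
```python
from fit import *
a=optics.capture('scene')[:,:,::-1][210:280,130:240]; b=optics.capture('side')[:,:,::-1][220:310,245:395]
cv2.imwrite('pics/s6.png',cv2.resize(a,None,fx=7,fy=7,interpolation=2));cv2.imwrite('pics/d6.png',cv2.resize(b,None,fx=5.3,fy=5.3,interpolation=2))
where(tgt=(0,0,69));
```

```text
t 11.65 tip along -15.9 lat 0.7 z 64.13 | f [ 0.3 -0.4 -0.1] w 0.7
 turn [-0.003 -0.011  0.014] axes x.d 1.000 z.l -1.000 down 0.9999
 shift(tool now) [15.9 -4.6  0.9]  after turn: [16.2 -4.9  0.8]
```

View pics/s6.png

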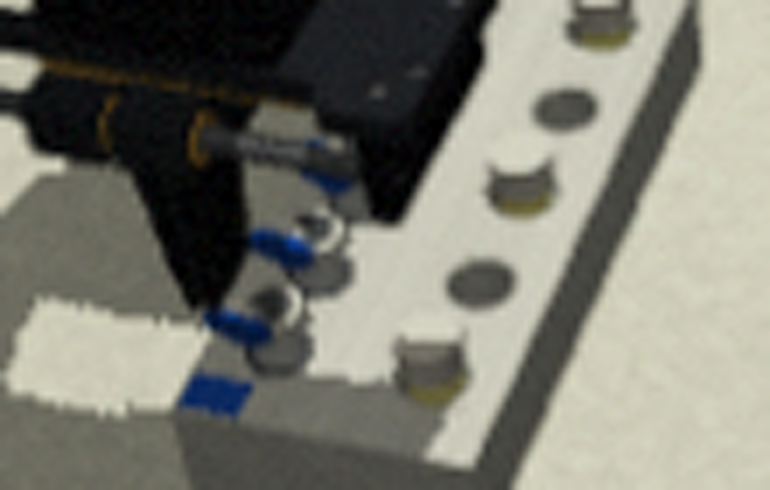

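View pics/d6.png

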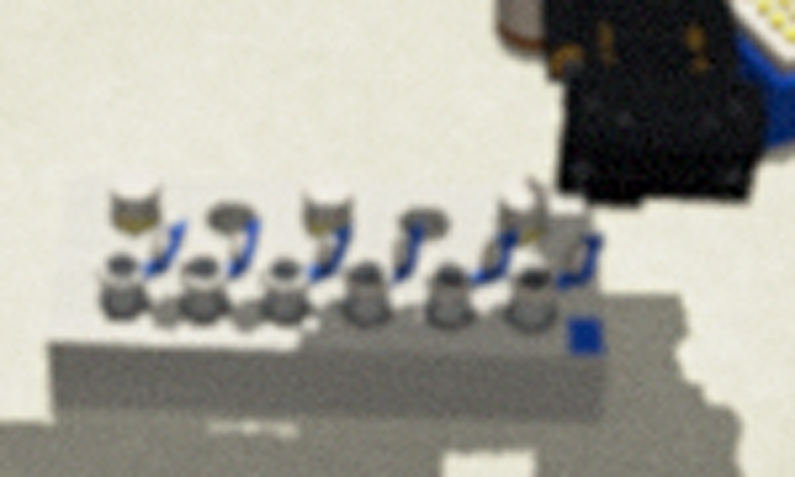

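The side view shows lid 1 (586,262) still standing with the reported tip height at 64 mm, so the real tip is well above that. I'll go back and finish the bench touch to get the true tip height.

>>> play_rows(
  series=[
    [0, [-30, 0, 0], [-0.003, -0.01, 0.012]],
    [0, [-30, 5, 0], [0, 0, 0]],
    [0, [0, 35, 0], [0, 0, 0]],
    [0, [0, 35, 0], [0, 0, 0]],
    [0, [0, 12, 0], [0, 0, 0]],
  ],
)

```text
clock: 12.28
position: [723.2, -285.8, 0.0]
tcp_rot: [0.153, -0.158, -0.689, 0.69]
ft_force: [-0.7, 0.2, -0.7]
gripper_width: 0.7
```

Run:
```python
from fit import *
where(tgt=(-75,0,-31));
```

```text
t 12.28 tip along -82.2 lat 0.3 z -21.97 | f [-0.7  0.2 -0.7] w 0.7
 turn [ 0.    -0.001 -0.007] axes x.d 1.000 z.l -1.000 down 1.0000
 shift(tool now) [7.3 9.  0.3]  after turn: [7.1 9.  0.3]
```

>>> play_rows(
  series=[
    [0, [7, 3, 0], [0, 0, -0.007]],
    [0, [0, 3, 0], [0, 0, 0]],
    [0, [0, 1, 0], [0, 0, 0]],
    [0, [0, 1, 0], [0, 0, 0]],
  ],
)

```text
clock: 12.78
position: [718.3, -283.4, -4.8]
tcp_rot: [0.154, -0.157, -0.69, 0.69]
ft_force: [0.6, 0.4, -0.4]
gripper_width: 0.4
```

>>> play_rows(
  series=[
    [0, [0, 0.5, 0], [0, 0, 0]],
    [0, [0, 0.5, 0], [0, 0, 0]],
  ],
)

```text
clock: 13.02
position: [719.0, -283.8, -4.5]
tcp_rot: [0.153, -0.157, -0.689, 0.69]
ft_force: [0.2, -0.5, -1.4]
gripper_width: 0.8
```

>>> play_rows(
  series=[
    [0, [0, 0.6, 0], [0, 0, 0]],
    [0, [0, 0.6, 0], [0, 0, 0]],
  ],
)

```text
clock: 13.28
position: [719.1, -283.8, -5.5]
tcp_rot: [0.153, -0.157, -0.689, 0.69]
ft_force: [0.7, 0.3, 0.0]
gripper_width: 0.9
```

>>> play_rows(
  series=[
    [0, [0, 0.6, 0], [0, 0, 0]],
    [0, [0, 0.6, 0], [0, 0, 0]],
  ],
)

```text
clock: 13.52
position: [719.1, -283.8, -7.0]
tcp_rot: [0.153, -0.157, -0.689, 0.69]
ft_force: [-0.2, 0.3, 0.3]
gripper_width: 0.4
```

>>> play_rows(
  series=[
    [0, [0, 0.6, 0], [0, 0, 0]],
    [0, [0, 0.6, 0], [0, 0, 0]],
  ],
)

```text
clock: 13.78
position: [719.0, -283.7, -8.5]
tcp_rot: [0.153, -0.157, -0.689, 0.69]
ft_force: [-0.1, 1.0, 0.1]
gripper_width: 0.7
```

>>> play_rows(
  series=[
    [0, [0, 0.7, 0], [0, 0, 0]],
    [0, [0, 0.7, 0], [0, 0, 0]],
  ],
)

```text
clock: 14.02
position: [719.0, -283.7, -9.9]
tcp_rot: [0.153, -0.157, -0.689, 0.69]
ft_force: [0.4, 0.5, -0.4]
gripper_width: 0.3
```

>>> play_rows(
  series=[
    [0, [0, 0.7, 0], [0, 0, 0]],
    [0, [0, 0.7, 0], [0, 0, 0]],
  ],
)

```text
clock: 14.28
position: [719.0, -283.8, -11.5]
tcp_rot: [0.153, -0.157, -0.689, 0.69]
ft_force: [-0.6, -0.0, -0.6]
gripper_width: 0.2
```

>>> play_rows(
  series=[
    [0, [0, 0.7, 0], [0, 0, 0]],
    [0, [0, 0.7, 0], [0, 0, 0]],
  ],
)

```text
clock: 14.52
position: [719.0, -283.8, -13.0]
tcp_rot: [0.153, -0.157, -0.689, 0.69]
ft_force: [-0.2, -0.6, -0.3]
gripper_width: 0.6
```

>>> play_rows(
  series=[
    [0, [0, 0.7, 0], [0, 0, 0]],
    [0, [0, 0.7, 0], [0, 0, 0]],
  ],
)

```text
clock: 14.78
position: [719.0, -283.8, -14.4]
tcp_rot: [0.153, -0.157, -0.689, 0.69]
ft_force: [-0.3, 0.6, -0.1]
gripper_width: 0.5
```

Run:
```python
from fit import *
a=optics.capture('scene')[:,:,::-1]; cv2.imwrite('pics/scene7.png',a)
w=optics.capture('wrist')[:,:,::-1]
A=cv2.resize(a[260:320,120:190],None,fx=5.5,fy=5.5,interpolation=2)
ws=[cv2.resize(x[200:290,235:330],None,fx=3.6,fy=3.6,interpolation=2) for x in (cv2.imread('pics/wrist2.png'),w)]
A=A[:324]
cv2.imwrite('pics/cmp7.png',cv2.resize(np.hstack([A]+ws),None,fx=.73,fy=.73))
s,M=where();
```

```text
t 14.88 tip along -77.5 lat 0.4 z -36.54 | f [ 0.3 -0.1 -0.3] w 0.5
 turn [ 0.    -0.001 -0.005] axes x.d 1.000 z.l -1.000 down 1.0000
```

View pics/cmp7.png

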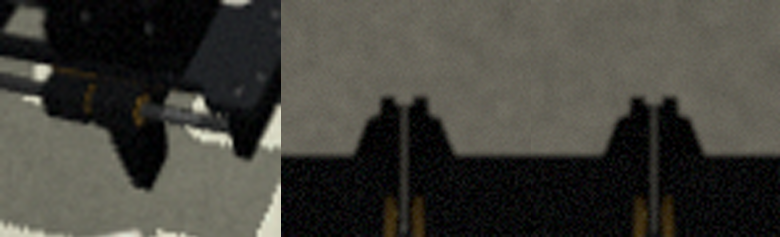

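>>> play_rows(
  series=[
    [0, [0, 0.6, 0], [0, 0, 0]],
    [0, [0, 0.6, 0], [0, 0, 0]],
  ],
)

```text
clock: 15.12
position: [719.0, -283.8, -15.7]
tcp_rot: [0.153, -0.157, -0.689, 0.69]
ft_force: [-0.2, 0.9, 0.8]
gripper_width: 0.2
```

>>> play_rows(
  series=[
    [0, [0, 0.6, 0], [0, 0, 0]],
    [0, [0, 0.6, 0], [0, 0, 0]],
  ],
)

```text
clock: 15.38
position: [719.0, -283.8, -15.8]
tcp_rot: [0.154, -0.157, -0.689, 0.69]
ft_force: [-2.4, 0.4, 4.8]
gripper_width: 0.4
```

>>> play_rows(
  series=[
    [0, [0, 0.6, 0], [0, 0, 0]],
    [0, [0, 0.6, 0], [0, 0, 0]],
  ],
)

```text
clock: 15.62
position: [719.1, -283.7, -15.7]
tcp_rot: [0.154, -0.157, -0.69, 0.69]
ft_force: [-2.9, 1.3, 4.8]
gripper_width: 0.6
```

Bench contact came at a reported TCP height of -15.8 (5 N), so tip z = reported z + 15.8. I'll use that from here.

```bash
sed -i 's/^    tip=s\["position"\].*/    tip=s["position"]+np.array([0,0,15.8]); r=tip-S0/; s/^        print(" shift.*/        print(" shift(tool now)",(M.T@(g-tip)).round(1))/' fit.py; sed -n 12,30p fit.py
```

```text
def where(sgn=None,tgt=None):
    s=get_state(); q=s["tcp_rot"]; T=R.from_quat(q,scalar_first=True); M=T.as_matrix()
    tip=s["position"]+np.array([0,0,15.8]); r=tip-S0
    print("t %.2f tip along %.1f lat %.1f z %.2f | f"%(s["clock"],r@d,r@l,tip[2]),s["ft_force"].round(1),"w %.1f"%s["gripper_width"])
    zz=l if M[:,2]@l>0 else -l
    G=np.column_stack([np.cross([0,0,-1],zz),[0,0,-1],zz])
    print(" turn",(T.inv()*R.from_matrix(G)).as_rotvec().round(3),"axes x.d %.3f z.l %.3f"%(M[:,0]@d,M[:,2]@l), "down %.4f"%-M[2,1])
    if tgt is not None:
        g=S0+tgt[0]*d+tgt[1]*l+np.array([0,0,tgt[2]])
        print(" shift(tool now)",(M.T@(g-tip)).round(1))
    return s,M
```

>>> play_rows(
  series=[
    [0, [0, -25, 0], [0, 0, 0]],
    [0, [0, -25, 0], [0, 0, 0]],
    [0, [8, -16, 0], [0, 0, 0]],
    [0, [10, 0, 0], [0, 0, 0]],
    [0, [4, 0, 0], [0, 0, 0]],
  ],
)

```text
clock: 16.25
position: [698.9, -274.2, 55.8]
tcp_rot: [0.152, -0.159, -0.689, 0.69]
ft_force: [0.5, 0.1, 0.1]
gripper_width: 0.4
```

Run:
```python
from fit import *
where(tgt=(-42,0,67));
```

```text
t 16.25 tip along -55.2 lat 0.4 z 71.62 | f [0.5 0.1 0.1] w 0.4
 turn [ 0.    -0.001 -0.009] axes x.d 1.000 z.l -1.000 down 1.0000
 shift(tool now) [13.2  4.5  0.4]
```

>>> play_rows(
  series=[
    [0, [7, 2, 0], [0, 0, -0.009]],
    [0, [5, 2, 0], [0, 0, 0]],
    [0, [0, 0, 0], [0, 0, 0]],
  ],
)

```text
clock: 16.62
position: [685.4, -267.8, 48.9]
tcp_rot: [-0.157, 0.154, 0.69, -0.689]
ft_force: [-0.5, -0.6, -0.3]
gripper_width: 0.2
```

Run:
```python
from fit import *
where(tgt=(-35,0,66.8)); 
a=optics.capture('scene')[:,:,::-1][210:280,130:240]; b=optics.capture('side')[:,:,::-1][220:310,245:395]
cv2.imwrite('pics/s8.png',cv2.resize(a,None,fx=7,fy=7,interpolation=2));cv2.imwrite('pics/d8.png',cv2.resize(b,None,fx=5.3,fy=5.3,interpolation=2))
```

```text
t 16.62 tip along -40.2 lat 0.4 z 64.66 | f [-0.5 -0.6 -0.3] w 0.2
 turn [ 0.    -0.     0.004] axes x.d 1.000 z.l -1.000 down 1.0000
 shift(tool now) [ 5.3 -2.1  0.4]
```

View pics/s8.png

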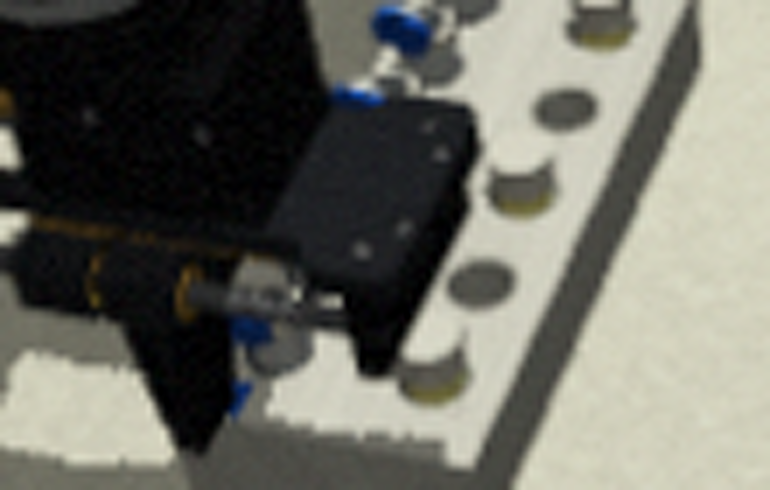

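View pics/d8.png

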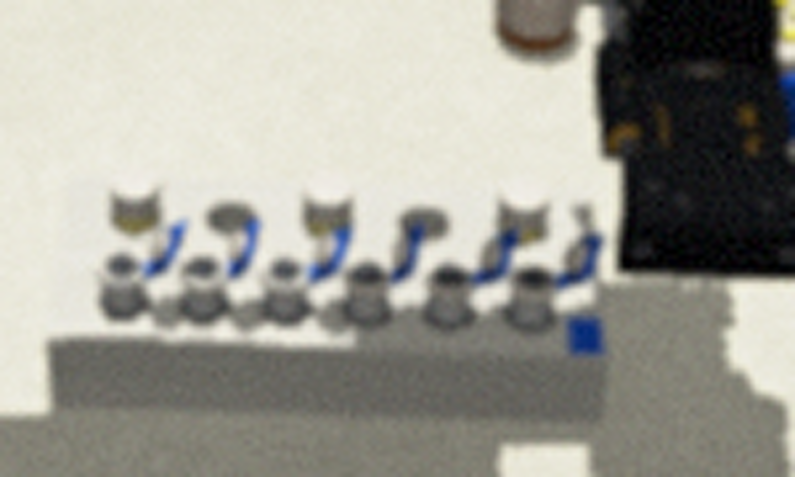

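Run:
```python
from fit import *
def P(a,b,z): return S0+a*d+b*l+np.array([0,0,z])
# scene s8: carrier tip (375,370)/7+(130,210)=(183.6,262.9) tool along -40
for al in (-78,-40):
  for la in (50,70,90): print(al,la,[(z,proj('scene',P(al,la,z))[0].round(0)) for z in (70,90,110,130,145)])
print("side",[(z,proj('side',P(-5,-90,z))[0].round(0)) for z in (90,110,130,145)])
```

```text
-78 50 [(70, array([173., 287.])), (90, array([172., 281.])), (110, array([170., 274.])), (130, array([168., 267.])), (145, array([167., 262.]))]
-78 70 [(70, array([182., 289.])), (90, array([181., 282.])), (110, array([180., 276.])), (130, array([178., 269.])), (145, array([177., 264.]))]
-78 90 [(70, array([192., 291.])), (90, array([191., 284.])), (110, array([189., 278.])), (130, array([188., 271.])), (145, array([187., 266.]))]
-40 50 [(70, array([180., 273.])), (90, array([179., 266.])), (110, array([177., 260.])), (130, array([176., 253.])), (145, array([175., 248.]))]
-40 70 [(70, array([189., 274.])), (90, array([188., 268.])), (110, array([187., 262.])), (130, array([185., 255.])), (145, array([184., 250.]))]
-40 90 [(70, array([198., 276.])), (90, array([197., 270.])), (110, array([196., 263.])), (130, array([195., 256.])), (145, array([194., 251.]))]
side [(90, array([358., 295.])), (110, array([359., 288.])), (130, array([360., 281.])), (145, array([360., 275.]))]
```

>>> play_rows(
  series=[
    [0, [3, -2, 0], [0, 0, 0]],
    [0, [3, 0, 0], [0, 0, 0]],
    [0, [3, 0, 0], [0, 0, 0]],
  ],
)

```text
clock: 17.1
position: [677.9, -264.3, 51.5]
tcp_rot: [-0.156, 0.154, 0.69, -0.69]
ft_force: [-0.0, -0.5, 0.1]
gripper_width: 0.5
```

```bash
python3 -c "
from fit import *
where(tgt=(-28,0,66.8))"
```

```text
t 17.10 tip along -31.9 lat 0.4 z 67.35 | f [-0.  -0.5  0.1] w 0.5
 turn [ 0.    -0.001  0.003] axes x.d 1.000 z.l -1.000 down 1.0000
 shift(tool now) [3.9 0.6 0.4]
```

>>> play_rows(
  series=[
    [0, [4, 0.3, 0], [0, 0, 0]],
    [0, [4, 0, 0], [0, 0, 0]],
    [0, [4, 0, 0], [0, 0, 0]],
    [0, [4, 0, 0], [0, 0, 0]],
  ],
)

```text
clock: 17.6
position: [662.7, -257.1, 51.7]
tcp_rot: [-0.156, 0.155, 0.69, -0.69]
ft_force: [1.3, 0.4, 0.7]
gripper_width: 0.8
```

```bash
python3 -c "
from fit import *
where(tgt=(0,0,66.8))"
```

```text
t 17.60 tip along -15.2 lat 0.4 z 67.52 | f [1.3 0.4 0.7] w 0.8
 turn [ 0.    -0.001  0.002] axes x.d 1.000 z.l -1.000 down 1.0000
 shift(tool now) [15.2  0.8  0.4]
```

>>> play_rows(
  series=[
    [0, [5, 0.4, 0], [0, 0, 0]],
    [0, [5, 0.4, 0], [0, 0, 0]],
    [0, [5, 0, 0], [0, 0, 0]],
  ],
)

```text
clock: 17.98
position: [649.1, -250.7, 51.9]
tcp_rot: [-0.155, 0.156, 0.69, -0.69]
ft_force: [0.3, -0.7, 1.1]
gripper_width: 0.5
```

Run:
```python
from fit import *
where(tgt=(10,0,66.6))
a=optics.capture('scene')[:,:,::-1][210:280,130:240]; b=optics.capture('side')[:,:,::-1][220:310,245:395]
cv2.imwrite('pics/s9.png',cv2.resize(a,None,fx=7,fy=7,interpolation=2));cv2.imwrite('pics/d9.png',cv2.resize(b,None,fx=5.3,fy=5.3,interpolation=2))
```

```text
t 17.98 tip along -0.2 lat 0.4 z 67.74 | f [ 0.3 -0.7  1.1] w 0.5
 turn [ 0.    -0.001 -0.001] axes x.d 1.000 z.l -1.000 down 1.0000
 shift(tool now) [10.2  1.1  0.4]
```

View pics/d9.png

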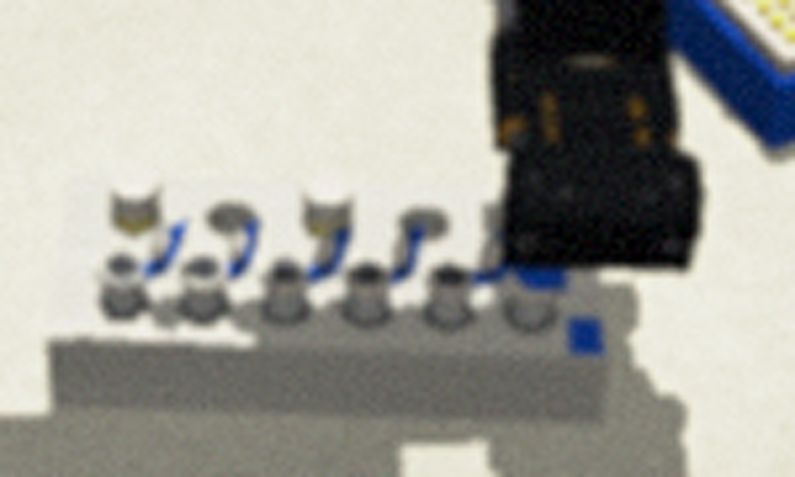

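View pics/s9.png

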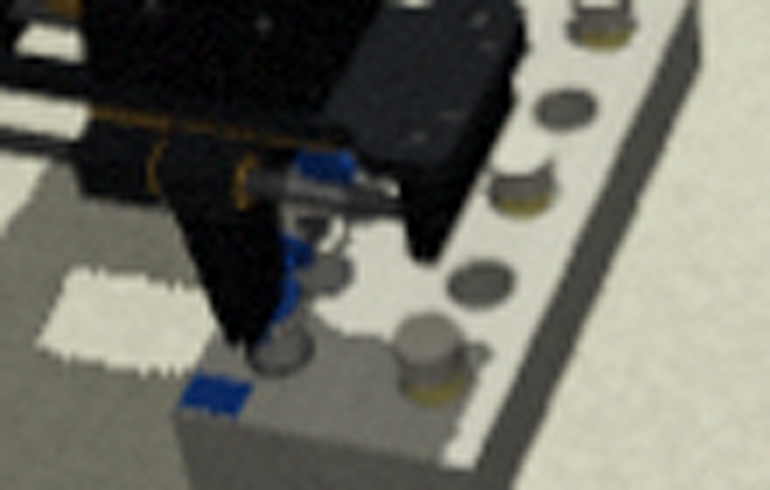

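Lid 1 is folding over at (545,278) in the side view, and the forces are about 1 N. I'll continue along the row and trim the height.

>>> play_rows(
  series=[
    [0, [6, 0.6, 0], [0, 0, 0]],
    [0, [6, 0.5, 0], [0, 0, 0]],
    [0, [6, 0.3, 0], [0, 0, 0]],
    [0, [6, 0.2, 0], [0, 0, 0]],
  ],
)

```text
clock: 18.58
position: [626.5, -240.0, 50.6]
tcp_rot: [0.155, -0.156, -0.69, 0.69]
ft_force: [1.2, -0.8, 0.4]
gripper_width: 0.6
```

Run:
```python
from fit import *
where(tgt=(34,0,66.6))
b=optics.capture('side')[:,:,::-1][220:310,245:395]
cv2.imwrite('pics/d10.png',cv2.resize(b,None,fx=5.3,fy=5.3,interpolation=2))
```

```text
t 18.57 tip along 24.9 lat 0.3 z 66.43 | f [ 1.2 -0.8  0.4] w 0.6
 turn [ 0.    -0.001 -0.001] axes x.d 1.000 z.l -1.000 down 1.0000
 shift(tool now) [ 9.1 -0.2  0.3]
```

View pics/d10.png

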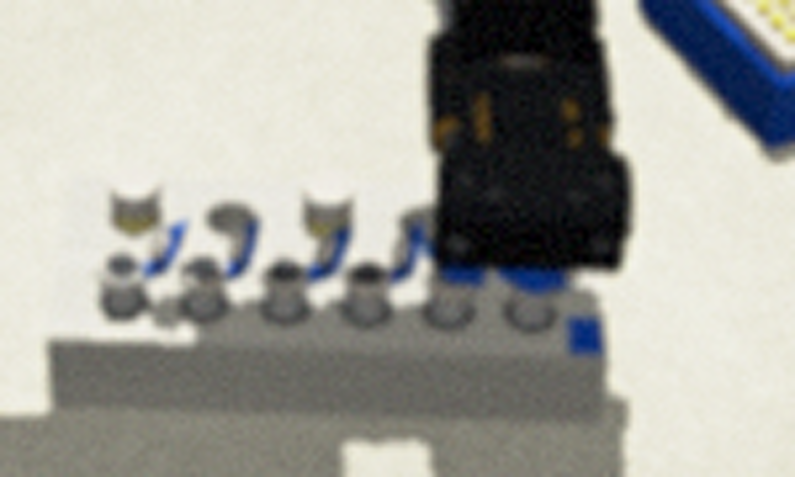

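Lid 1 is flat and lid 2 is folding. I'm keeping this height.

>>> play_rows(
  series=[
    [0, [7, 0, 0], [0, 0, 0]],
    [0, [7, 0.1, 0], [0, 0, 0]],
    [0, [7, 0.1, 0], [0, 0, 0]],
    [0, [7, 0.1, 0], [0, 0, 0]],
    [0, [7, 0.1, 0], [0, 0, 0]],
  ],
)

```text
clock: 19.25
position: [592.7, -223.8, 50.5]
tcp_rot: [0.155, -0.156, -0.69, 0.69]
ft_force: [1.5, -0.5, 0.6]
gripper_width: 0.5
```

Run:
```python
from fit import *
where(tgt=(97,0,66.5))
```

```text
t 19.25 tip along 62.4 lat 0.5 z 66.31 | f [ 1.5 -0.5  0.6] w 0.5
 turn [ 0.    -0.001 -0.002] axes x.d 1.000 z.l -1.000 down 1.0000
 shift(tool now) [34.6 -0.3  0.5]
```

>>> play_rows(
  series=[
    [0, [7, -0.1, 0.2], [0, 0, 0]],
    [0, [7, 0, 0.2], [0, 0, 0]],
    [0, [7, 0.1, 0], [0, 0, 0]],
    [0, [7, 0, 0], [0, 0, 0]],
    [0, [7, 0.1, 0], [0, 0, 0]],
  ],
)

```text
clock: 19.88
position: [557.8, -207.7, 49.9]
tcp_rot: [-0.155, 0.155, 0.69, -0.69]
ft_force: [-0.6, -0.4, 0.1]
gripper_width: 0.4
```

Run:
```python
from fit import *
where(tgt=(130,0,66.5))
```

```text
t 19.88 tip along 100.8 lat 0.0 z 65.71 | f [-0.6 -0.4  0.1] w 0.4
 turn [ 0.    -0.001  0.   ] axes x.d 1.000 z.l -1.000 down 1.0000
 shift(tool now) [29.2 -0.8  0.1]
```

>>> play_rows(
  series=[
    [0, [7, -0.5, 0], [0, 0, 0]],
    [0, [7, -0.3, 0], [0, 0, 0]],
    [0, [7, 0, 0], [0, 0, 0]],
  ],
)

```text
clock: 20.25
position: [537.3, -198.0, 50.4]
tcp_rot: [-0.155, 0.155, 0.69, -0.69]
ft_force: [2.1, -0.9, 4.0]
gripper_width: 0.3
```

Run:
```python
from fit import *
where(tgt=(150,0,66.5))
b=optics.capture('side')[:,:,::-1][220:310,245:395]
cv2.imwrite('pics/d11.png',cv2.resize(b,None,fx=5.3,fy=5.3,interpolation=2))
```

```text
t 20.25 tip along 123.5 lat 0.0 z 66.22 | f [ 2.1 -0.9  4. ] w 0.3
 turn [ 0.    -0.     0.001] axes x.d 1.000 z.l -1.000 down 1.0000
 shift(tool now) [26.5 -0.3  0. ]
```

View pics/d11.png

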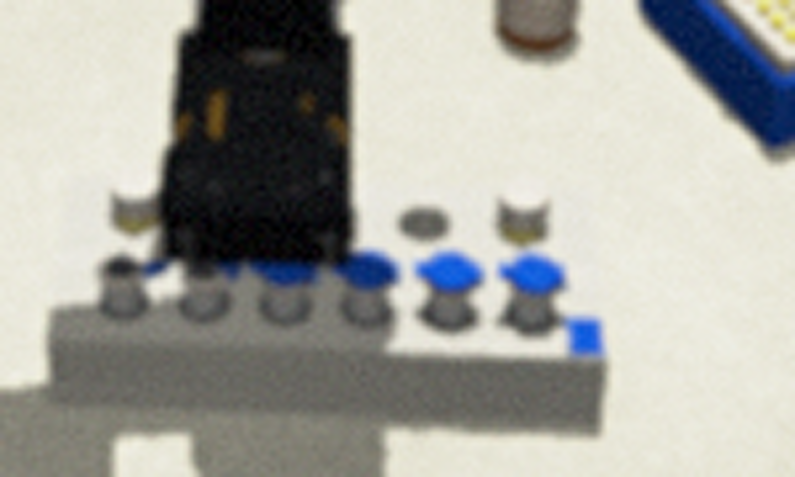

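Lids 1–4 are flat, at (532,272), (448,270), (368,270) and (285,270). The block's mark is still at (585,335).

>>> play_rows(
  series=[
    [0, [7, -0.3, 0], [0, 0, 0]],
    [0, [7, -0.1, 0], [0, 0, 0]],
    [0, [7, 0, 0], [0, 0, 0]],
    [0, [7, 0, 0], [0, 0, 0]],
  ],
)

```text
clock: 20.8
position: [508.9, -184.5, 50.3]
tcp_rot: [-0.157, 0.154, 0.69, -0.69]
ft_force: [3.3, -0.5, 2.5]
gripper_width: 0.8
```

Run:
```python
from fit import *
where(tgt=(180,0,66.6))
```

```text
t 20.80 tip along 154.9 lat 0.1 z 66.13 | f [ 3.3 -0.5  2.5] w 0.8
 turn [ 0.    -0.     0.004] axes x.d 1.000 z.l -1.000 down 1.0000
 shift(tool now) [25.1 -0.4  0.1]
```

>>> play_rows(
  series=[
    [0, [7, -0.4, 0], [0, 0, 0.003]],
    [0, [7, -0.2, 0], [0, 0, 0]],
    [0, [7, 0, 0], [0, 0, 0]],
    [0, [7, 0, 0], [0, 0, 0]],
  ],
)

```text
clock: 21.3
position: [481.2, -171.4, 50.7]
tcp_rot: [-0.156, 0.155, 0.69, -0.69]
ft_force: [-0.3, -0.1, -0.4]
gripper_width: 0.8
```

Run:
```python
from fit import *
where(tgt=(225,0,66.6))
```

```text
t 21.30 tip along 185.6 lat 0.1 z 66.46 | f [-0.3 -0.1 -0.4] w 0.8
 turn [ 0.    -0.     0.002] axes x.d 1.000 z.l -1.000 down 1.0000
 shift(tool now) [39.4 -0.1  0.1]
```

>>> play_rows(
  series=[
    [0, [8, 0, 0], [0, 0, 0]],
    [0, [8, 0, 0], [0, 0, 0]],
    [0, [8, 0, 0], [0, 0, 0]],
    [0, [8, 0, 0], [0, 0, 0]],
    [0, [8, 0, 0], [0, 0, 0]],
  ],
)

```text
clock: 21.92
position: [441.9, -152.8, 50.3]
tcp_rot: [-0.156, 0.154, 0.69, -0.69]
ft_force: [-0.5, 0.5, -0.8]
gripper_width: 0.6
```

Run:
```python
from fit import *
where(tgt=(225,0,66.6))
b=optics.capture('side')[:,:,::-1][220:310,225:385]
cv2.imwrite('pics/d12.png',cv2.resize(b,None,fx=5,fy=5,interpolation=2))
```

```text
t 21.93 tip along 229.0 lat 0.1 z 66.07 | f [-0.5  0.5 -0.8] w 0.6
 turn [ 0.    -0.     0.003] axes x.d 1.000 z.l -1.000 down 1.0000
 shift(tool now) [-4.  -0.5  0.1]
```

View pics/d12.png

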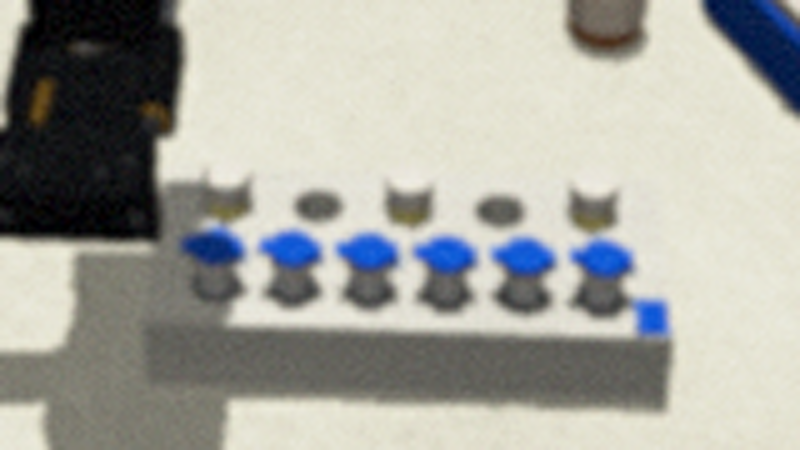

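All six lids lie flat, from (603,258) to (215,245). I'll lift clear now.

>>> play_rows(
  series=[
    [0, [2, -20, 0], [0, 0, 0]],
    [0, [0, -40, 0], [0, 0, 0]],
    [0, [0, -40, 0], [0, 0, 0]],
    [0, [0, -10, 0], [0, 0, 0]],
    [0, [0, 0, 0], [0, 0, 0]],
  ],
)

```text
clock: 22.6
position: [437.8, -150.8, 161.1]
tcp_rot: [-0.158, 0.153, 0.69, -0.689]
ft_force: [-0.5, -0.5, -0.9]
gripper_width: 0.4
```

>>> play_rows(
  series=[
    [0, [0, 0, 0], [0, 0, 0]],
    [0, [0, 0, 0], [0, 0, 0]],
  ],
)

```text
clock: 22.85
position: [436.2, -150.0, 157.8]
tcp_rot: [-0.16, 0.151, 0.691, -0.689]
ft_force: [0.8, 0.2, -0.3]
gripper_width: 0.3
```

Run:
```python
from fit import *
s,M=where(); print(abs(s['qd']).max())
a=optics.capture('scene')[:,:,::-1]; cv2.imwrite('pics/s13.png',cv2.resize(a[150:330,60:420],None,fx=2.2,fy=2.2,interpolation=2))
b=optics.capture('side')[:,:,::-1][220:310,225:385]
cv2.imwrite('pics/d13.png',cv2.resize(b,None,fx=5,fy=5,interpolation=2))
```

```text
t 22.85 tip along 235.4 lat 0.2 z 173.57 | f [ 0.8  0.2 -0.3] w 0.3
 turn [ 0.    -0.     0.013] axes x.d 1.000 z.l -1.000 down 0.9999
0.0143499285201883
```

View pics/s13.png

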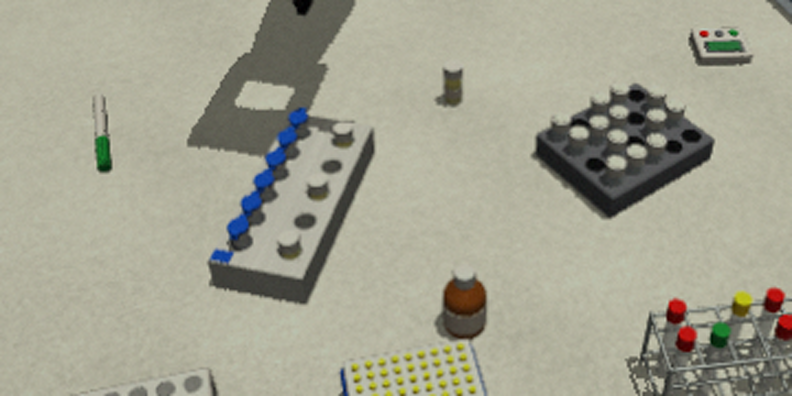

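View pics/d13.png

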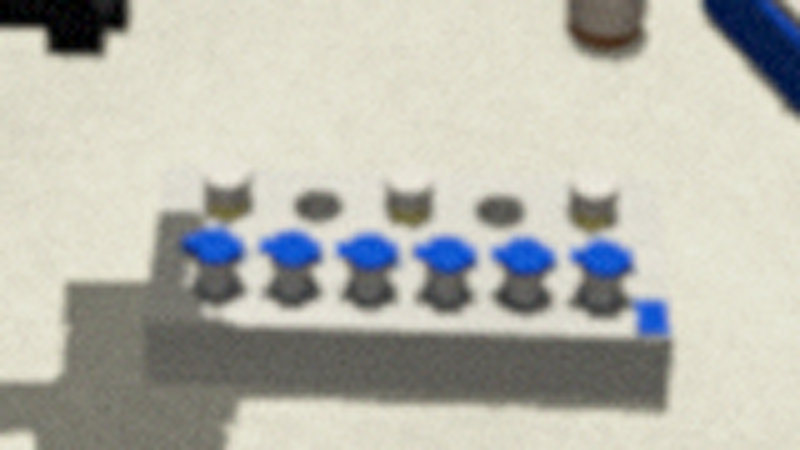

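All six lids are flat, the block and the bystanders are where they were, and the arm is clear. I'm handing in.

```bash
python3 -c "
from rig import close_job
print(close_job())"
```

```text
the job is handed in; nothing more can be done
None
```

All six lids are closed. I folded them from the blue-marked end in one unbroken run with the gripper closed, then lifted clear and handed in after about 23 s of the 42 s allowed. No verdict came back.

- **Method:** I located the block from the scene and side cameras, which agreed to about 1 mm. The run went along the row with the fingertips about 66–68 mm above the bench. The force readings between moves never passed about 5 N.
- **Last checks:** In the final pictures all six lids look flat, and the block, its three vials and the other items stand where they were. The arm was touching nothing. I judged lid flatness by eye and did not measure the angles.
- **Disagreement:** The fingertips were about 38 mm higher than the reported tool position and the stated 22 mm tip offset implied. I didn't find the cause, because the wrist camera's position agreed with the other cameras to about 2 mm. I set the working height by gently touching the bench beside the block (about 5 N) and correcting from that.
- **Failed test:** Before that correction, one test pass at lid 1 was too high and touched nothing.

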